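# Roll-test the trolley wheel sets and pack the good ones

### The arm

A 7-joint arm with a two-finger parallel gripper is mounted at the origin on the work surface. World frame = base frame: x ahead of the robot, y to its left, z up, the work surface at z = 0. Lengths are in mm, angles in rad, forces in N, time in s.
With the tool pointing down it reaches from about 400 to 850 mm from the base axis. Payload 10.4 kg.
Tool frame: the origin (TCP) lies at the very end of the fingers, on their centre line; the grasp point (between the pads) lies 19 mm behind it (arm.hold_point_z is the distance from the TCP to the grasp point, in mm); y points along the fingers, z is the direction in which the jaws open and shut, and the axes are right-handed (so a half turn about y gives the same grasp; the last joint's range is limited). The gripper opens to 87 mm and grips with 3 to 60 N. Pads are 19 mm wide; open, the fingers measure 117 mm over their backs; the gripper's body (75 mm by 190 mm) begins 51 mm behind the grasp point.
Start: joints at [-1.331, 0.332, -0.065, 1.46, 0.022, 1.35, -0.088], TCP at [162.352, 603.568, 222.576] pointing down, gripper open.
Joint ranges: [-2.6, 2.6], [-0.5, 2.12], [-1.47, 1.34], [0.16, 2.42], [-1.27, 4.41], [0.06, 2.06], [-2.6, 2.6]. Speed limits (rad/s): [2.22, 2.22, 2.79, 2.79, 3.14, 3.14, 3.14].

### API

Orientations are given as a unit quaternion [w, x, y, z].
In Python, from bench import status, vision, close_job, nets, arm gives the robot as it stands.
- The arm moves only by the tool servo_tool, never from a script. Its argument "moves" is a list of rows, each an object with "translation": the shift along the tool's x, y, z scaled (see below), a list of three; "turn": the turn, a rotation vector about the tool's x, y, z scaled (see below), a list of three; "gripper": the opening, from 0 (shut) to 1 (fully open). A call has 1 to 10 rows; each row is the pose to reach, as a shift and turn from the pose commanded when the call began, along the tool's axes at that moment; what a row does not reach only later rows make up. The controller multiplies each number of a shift by 20 cm and each number of a turn by 0.5 rad. A row lasts 1/12 s, in which the tool goes at most 41.7 mm and 7.16 degrees, less where a joint would pass 70% of its speed; a pose out of reach is approached as far as the arm can. A call with a number of a shift or a turn outside -1 to 1 is refused whole. A call with a gripper value outside its range is refused whole. The fingers move at their own pace and stop on an object; "squeeze" is the grip in N (left out, the last holds). Time passes only in rows, so rows that repeat a pose let the fingers close. It gives the time, the measured TCP pose, the force and the opening at its end, in the units of the state.
- status.get_state(): the state, without advancing time (a new reading comes with each control period).
- vision.grab_frame(name): name is "side" or "top"; returns a dict with "color" (400x640x3 uint8, red, green, blue), "depth" (400x640 float32, mm along the optical axis (not along the pixel's ray), 0 where there is no reading), "camera_matrix" (3x3 intrinsics, pixels), "cam_to_world" (4x4, takes a point from camera to world coordinates). Camera axes: x right, y down, z forward; pixel columns grow to the right and rows downward; lengths in mm; the calibration is good to about 2 mm. A picture is of the moment at which its call begins.
- close_job(): hands the job in, once; it reports no verdict.
Trained networks look in a picture, given as the dict that the camera call returned (one of the last four; its "shot" number tells which), for a name from the list of things; names that differ only in an ending like _2 or _b are one class to them, and where a whole thing is asked for, a point or a joint stands for the part that bears it (a point fixed in the world has none). Each returns a list of dicts, best first, with "p" (0 to 1); they miss things now and then, are a little off and sometimes report something else, mostly with a low value. They report only what shows in the picture. A call takes as long as a camera call.
- nets.masks_of(query, picture): "pixels" (400x640 bool, what is visible of it) and "extent" ([left, top, right, bottom] in pixels, round what is visible of it).
The state is a dict: "t": time; "joint_pos": joint angles; "qvel": joint speeds; "tau": joint torques, N m; "eef_pos": TCP position; "eef_rot": TCP orientation; "contact_force": force on the tool from outside, world axes, zero at the start; "ft_torque": the same for the moment, N m; "grip_width": opening from 0.0 (shut) to 1.0 (fully open).
Only numpy, scipy, OpenCV 4.12 (cv2) and the standard library are available. Lean on these libraries where they do the work, as an engineer would, in place of code of your own. Each camera call takes 0.05 s, during which the arm holds its last target. There are 200 camera calls.

### The job

Slide the clear guard shut over the catch bay, then try the wheel sets from the rack one after another on the roll ramp: those that roll down must run into the bay under the shut guard, and those that stay where you put them go into the cardboard box. When all the rolling ones lie in the bay, slide the guard open, put them all into the orange crate, and slide the guard fully shut again. Leave the bottle, the can and the screwdriver alone.

Things in the scene. Friction and masses are not known exactly. Their poses are not given: they have to be found in the camera images.
- rack: fixed wooden rack 110 x 280 mm; wheel sets lie in it side by side, axles along its x, in notches 52 mm apart along its y; wheels stand on two rails 20 mm above the bench with 4 mm ridges between notches; under the bare axles it is open down to 8 mm above the bench. Origin: centre of its underside
- ramp: fixed roll ramp, 122 x 320 mm: two rails falling 11 degrees towards its +y; wheels run on them, axle along its x. Running surface at height 45 - 0.194 y (mm, ramp frame) from y = -142 (upper stop) to end stops at y = 135. Lane 100 mm wide; side walls 18 mm above the rails, 47 mm at the bay. Gap between the rails 44 mm wide, open down to 6 mm above the bench. Origin: centre of underside
- ramp_release (a point): point midway between the rails on the running surface at y = -100 mm in the ramp's frame, a good spot to set a wheel set down (axle 22 mm above it, or 18 mm with flats). A round set rolls off by itself when let go and comes free of the fingers; one with flats neither rolls nor slides
- ramp_bay (a point): point midway between the rails on the running surface in the middle of the catch bay (y = 70 mm in the ramp's frame). The bay spans y = 0 to 135 mm: rolled sets rest there side by side against the end stops, touching, axles at about y = 117, 74 and 31 mm, 28 mm clear between neighbouring axle tubes
- guard (a joint): clear guard panel over the catch bay, slides level along the ramp's x axis: 0 = fully shut (shut means below 0.01 m), 0.11 = fully open at its stop (grows towards +x). Stays where left, takes about 2 N. Panel parallel to the rails, 51 to 55 mm above them; shut it covers ramp x = -55 to 99 mm, y = 0 to 157 mm
- guard_handle (a point): grip point of the red upright fin on the guard, moves with it: fin 34 mm long (ramp's x), 12 mm thick (ramp's y), standing 47 mm above the panel; this point is 18 mm below its top. Grip it across its thickness
- crate: orange plastic crate for the wheel sets that roll, open box without lid, outside 200 (its x) x 170 (its y) x 75 mm high, walls and floor 5 mm, 0.9 kg, loose on the bench. Origin: centre of its underside
- carton: cardboard box for the wheel sets that do not roll, open box without lid, outside 200 (its x) x 170 (its y) x 75 mm high, walls and floor 5 mm, 0.9 kg, loose on the bench. Origin: centre of its underside
- wheelset_1: wheel set, 0.22 kg: two black-tyred wheels 44 mm in diameter, 20 mm wide, red hubs, fixed on a steel axle tube 16 mm thick; 90 mm long. Grip the bare axle (50 mm) between the wheels, from above. Origin: middle of the axle; x along it. Both tyres are round (axle 22 mm up) or both have a flat 25 mm wide, underneath at the start (axle 18 mm up). None if absent
- wheelset_2: wheel set, 0.22 kg: two black-tyred wheels 44 mm in diameter, 20 mm wide, blue hubs, fixed on a steel axle tube 16 mm thick; 90 mm long. Grip the bare axle (50 mm) between the wheels, from above. Origin: middle of the axle; x along it. Both tyres are round (axle 22 mm up) or both have a flat 25 mm wide, underneath at the start (axle 18 mm up). None if absent
- wheelset_3: wheel set, 0.22 kg: two black-tyred wheels 44 mm in diameter, 20 mm wide, blue hubs, fixed on a steel axle tube 16 mm thick; 90 mm long. Grip the bare axle (50 mm) between the wheels, from above. Origin: middle of the axle; x along it. Both tyres are round (axle 22 mm up) or both have a flat 25 mm wide, underneath at the start (axle 18 mm up). None if absent
- wheelset_4: wheel set, 0.22 kg: two black-tyred wheels 44 mm in diameter, 20 mm wide, red hubs, fixed on a steel axle tube 16 mm thick; 90 mm long. Grip the bare axle (50 mm) between the wheels, from above. Origin: middle of the axle; x along it. Both tyres are round (axle 22 mm up) or both have a flat 25 mm wide, underneath at the start (axle 18 mm up). None if absent
- wheelset_5: wheel set, 0.22 kg: two black-tyred wheels 44 mm in diameter, 20 mm wide, yellow hubs, fixed on a steel axle tube 16 mm thick; 90 mm long. Grip the bare axle (50 mm) between the wheels, from above. Origin: middle of the axle; x along it. Both tyres are round (axle 22 mm up) or both have a flat 25 mm wide, underneath at the start (axle 18 mm up). None if absent
- cleaner: white cleaner bottle, 60 mm in diameter, 150 mm tall, origin at the centre of its underside; leave alone
- oil_can: green can, 66 mm in diameter, 90 mm tall, origin at the centre of its underside; leave alone
- screwdriver: yellow screwdriver lying on the bench; leave alone

How it is judged (in metres and radians):
On the way, in this order (a step that is already met when the one before it is completed fails the run):
1. the guard is fully shut over the catch bay (value of joint guard below 0.01 m), for 0.2 s.
2. all the wheel sets that roll lie at rest in the catch bay under the shut guard (value of joint guard below 0.01 m and y of wheelset_1 in the frame of ramp between 0.01 and 0.145 m and x of wheelset_1 in the frame of ramp between -0.03 and 0.03 m and z of each of wheelset_1, wheelset_2, wheelset_5 in the frame of ramp below 0.085 m and linear speed of each of wheelset_1, wheelset_2, wheelset_5 below 0.05 m/s and y of wheelset_2 in the frame of ramp between 0.01 and 0.145 m and x of wheelset_2 in the frame of ramp between -0.03 and 0.03 m and y of wheelset_5 in the frame of ramp between 0.01 and 0.145 m and x of wheelset_5 in the frame of ramp between -0.03 and 0.03 m), for 0.2 s.
3. the guard is open (value of joint guard above 0.07 m), for 0.2 s.
4. all the wheel sets that roll are in the orange crate (x of wheelset_1 in the frame of crate between -0.095 and 0.095 m and y of wheelset_1 in the frame of crate between -0.08 and 0.08 m and z of wheelset_1 in the frame of crate between 0 and 0.075 m and x of wheelset_2 in the frame of crate between -0.095 and 0.095 m and y of wheelset_2 in the frame of crate between -0.08 and 0.08 m and z of wheelset_2 in the frame of crate between 0 and 0.075 m and x of wheelset_5 in the frame of crate between -0.095 and 0.095 m and y of wheelset_5 in the frame of crate between -0.08 and 0.08 m and z of wheelset_5 in the frame of crate between 0 and 0.075 m), for 0.2 s.
At the end, for the whole second after the job is handed in: All wheel sets that roll lie in the orange crate and all that do not roll in the cardboard box, axle middle inside the walls and below the rim, at rest (under 0.05 m/s); the guard is shut to within 10 mm (all of step 4 and value of joint guard below 0.01 m and x of wheelset_3 in the frame of carton between -0.095 and 0.095 m and y of wheelset_3 in the frame of carton between -0.08 and 0.08 m and z of wheelset_3 in the frame of carton between 0 and 0.075 m and x of wheelset_4 in the frame of carton between -0.095 and 0.095 m and y of wheelset_4 in the frame of carton between -0.08 and 0.08 m and z of wheelset_4 in the frame of carton between 0 and 0.075 m and linear speed of each of wheelset_1, wheelset_2, wheelset_3, wheelset_4, wheelset_5 below 0.05 m/s); the robot touches nothing.
It fails at once if the bottle is moved more than 40 mm (distance of cleaner from where it was at the start of the episode above 0.04 m).
It fails at once if the can is moved more than 40 mm (distance of oil_can from where it was at the start of the episode above 0.04 m).
It fails at once if the screwdriver is moved more than 40 mm (distance of screwdriver from where it was at the start of the episode above 0.04 m).
Of wheelset_1, wheelset_3, wheelset_5 only 1 to 3 are there at a start; the rules pass over those that are not, and their reading is None.
At some moment in a run one of crate, carton may be knocked a few centimetres aside while the robot is not near it.
It also fails if it takes over 210 s, if anything falls off the work surface, if the arm or the gripper's body presses on something with over 40 N, if the wrist force passes 120 N, or if a joint passes its speed limit or range.

## Working session

There is one attempt and no reset: what is moved stays moved. The work goes in short steps, Python scripts to look and compute and a tool call to move; the robot and the scene stay as the last step left them, time stands still between calls to the robot, and variables do not carry over. Pictures are saved under pics/ and viewed, and the job is handed in when it is done.

Besides the shell and the picture viewer there is one more tool, called after "Emit:" by a JSON object that holds its "fn" and its "kwargs". servo_tool: Moves the arm, as the interface text tells. Shifts and turns lie within -1 to 1; 1 stands for 20 cm of shift or 0.5 rad of turn. Its arguments: {"type":"object","properties":{"moves":{"type":"array","items":{"type":"object","properties":{"translation":{"type":"array","items":{"type":"number","minimum":-1,"maximum":1}},"turn":{"type":"array","items":{"type":"number","minimum":-1,"maximum":1}},"gripper":{"type":"number"}}}},"squeeze":{"type":"number"}},"required":["moves"]}

```bash
ls; mkdir -p pics
cat > h.py <<'E'
import numpy as np, cv2
from bench import status, vision, close_job, nets, arm
def grab(n,save=None):
    f=vision.grab_frame(n)
    if save: cv2.imwrite(f'pics/{save}.png',f['color'][:,:,::-1])
    return f
def pts(f,mask=None):
    d=f['depth']; v,u=np.indices(d.shape); K=f['camera_matrix']
    P=np.stack([(u-K[0,2])/K[0,0]*d,(v-K[1,2])/K[1,1]*d,d,np.ones_like(d)],-1)@np.array(f['cam_to_world']).T
    P=P[...,:3]; ok=d>0
    if mask is not None: ok=ok&mask
    return P[ok]
def R(q):
    from scipy.spatial.transform import Rotation as r
    return r.from_quat([q[1],q[2],q[3],q[0]])
def st():
    s=status.get_state(); print('t',s['t'],'pos',np.round(s['eef_pos'],1),'grip',round(s['grip_width'],3),'F',np.round(s['contact_force'],1)); return s
E
python3 - <<'E'
from h import *
s=st(); print(s); print(R(s['eef_rot']).as_matrix().round(3))
for n in ('top','side'):
    f=grab(n,n+'0')
    print(n,np.round(f['cam_to_world'],3).tolist(),f['camera_matrix'].tolist())
    for q in ['rack','ramp','guard','guard_handle','crate','carton','wheelset_1','cleaner','oil_can','screwdriver']:
        for r in nets.masks_of(q,f)[:6]:
            p=pts(f,r['pixels'])
            print(q,round(r['p'],2),r['extent'],np.median(p,0).round() if len(p) else None, p.min(0).round() if len(p) else None,p.max(0).round() if len(p) else None)
E
```

```text
pics
t 0.0 pos [162.2 603.2 221.7] grip 1.001 F [-0.2  0.3 -0.6]
{'t': 0.0, 'joint_pos': array([-1.33062923,  0.3328852 , -0.06472497,  1.46096983,  0.0216333 ,
        1.34990442, -0.08851789]), 'qvel': array([ 6.85998199e-04,  1.22762365e-03,  7.47244206e-05,  6.61984444e-04,
       -9.76496976e-04, -3.56970943e-04, -7.10412618e-04]), 'tau': array([-3.61923403e-04, -6.23270631e+01,  2.44940375e-02, -3.89876103e+01,
       -6.12939592e-02,  3.99392203e-02,  1.20114555e-04]), 'eef_pos': array([162.24460688, 603.15668555, 221.73208654]), 'eef_rot': array([-0.70049556,  0.70153256, -0.09265813,  0.09258786]), 'contact_force': array([-0.19486446,  0.27154761, -0.56048149]), 'ft_torque': array([-0.00831964, -0.04583702,  0.02722057]), 'grip_width': 1.0005798890253144}
[[ 0.966 -0.     0.26 ]
 [-0.26  -0.001  0.966]
 [ 0.    -1.    -0.001]]
top [[-0.012, -0.99, 0.139, 409.565], [-1.0, 0.016, 0.025, -8.46], [-0.027, -0.138, -0.99, 1184.29], [0.0, 0.0, 0.0, 1.0]] [[425.28856981125676, 0.0, 320.96011218115177], [0.0, 425.28856981125676, 190.11303639144376], [0.0, 0.0, 1.0]]
rack 0.83 [273.0,
[... 2217 characters left out ...]
802. -149.   96.]
carton 0.66 [316.1, 312.7, 425.7, 400.0] [418. 302.   7.] [305. 195.  -3.] [531. 423.  81.]
wheelset_1 0.98 [365.7, 243.7, 406.0, 268.8] [424.  69.  55.] [383.  37.  22.] [472.  86.  69.]
wheelset_1 0.94 [366.9, 227.0, 411.6, 250.2] [434.  17.  54.] [384. -27.   8.] [478.  50.  69.]
wheelset_1 0.84 [379.3, 195.1, 416.0, 218.4] [425. -87.  48.] [ 385. -163.   -2.] [481. -70.  65.]
cleaner 0.57 [225.1, 279.2, 260.3, 333.1] [690. 287.  96.] [669. 249.   5.] [726. 304. 155.]
oil_can 0.96 [276.4, 139.8, 304.9, 179.7] [ 728. -164.   72.] [ 701. -308.   -4.] [ 766. -149.   96.]
screwdriver 0.6 [285.3, 127.3, 343.8, 151.1] [ 737. -306.   21.] [ 605. -346.    1.] [ 795. -279.   30.]
```

Run:
```python
import cv2
t=cv2.imread('pics/top0.png');s=cv2.imread('pics/side0.png')
cv2.imwrite('pics/topz.png',cv2.resize(t[85:305,150:510],None,fx=2.2,fy=2.2,interpolation=cv2.INTER_CUBIC))
cv2.imwrite('pics/sidez.png',cv2.resize(s[110:400,130:490],None,fx=2,fy=2,interpolation=cv2.INTER_CUBIC))
```

```text
(no output)
```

View pics/topz.png

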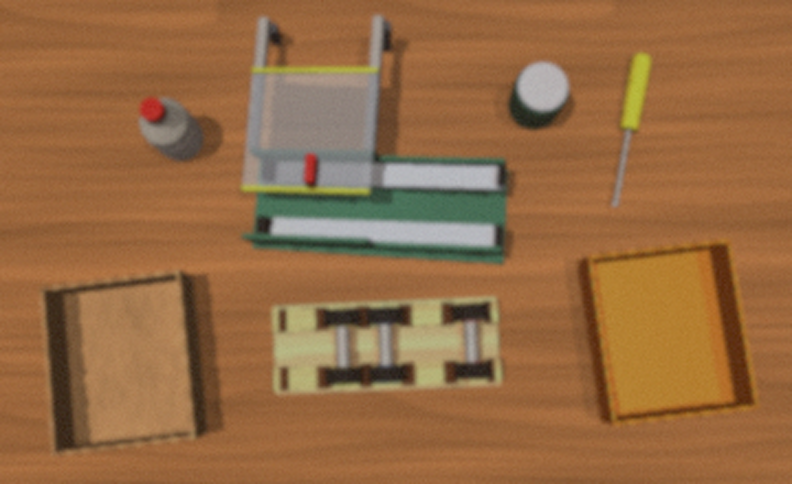

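View pics/sidez.png

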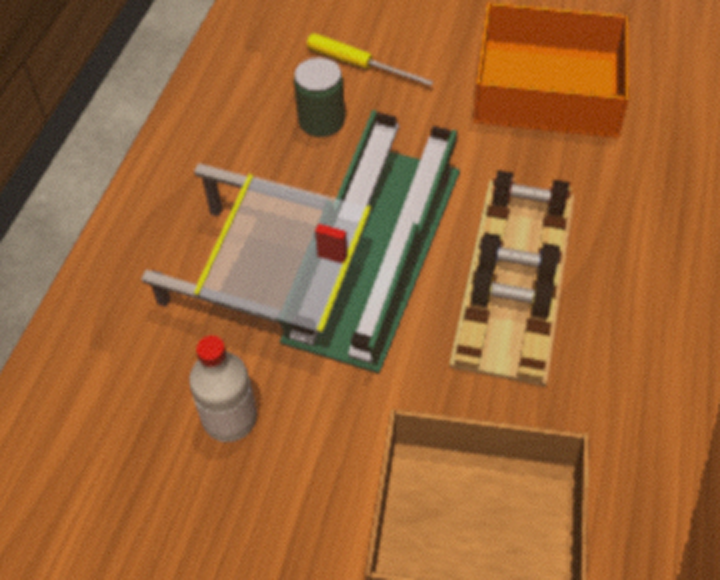

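The top view shows three wheel sets in the rack (topz columns ~345, 387, 472). The guard is open on the far side with its red fin at ~(311,170), the carton is on the left and the crate on the right. The bottle, can and screwdriver stand clear of the rack and ramp. Next I'll take precise poses.

```bash
cat > m.py <<'E'
from h import *
def cloud(names=('top','side')):
    A=[];C=[]
    for n in names:
        f=grab(n); A.append(pts(f)); C.append(f['color'][f['depth']>0].astype(int))
    return np.vstack(A),np.vstack(C)
def rect(P,m,nm):
    r=cv2.minAreaRect(P[m][:,:2].astype(np.float32)); print(nm,m.sum(),'c',np.round(r[0],1),'size',np.round(r[1],1),'ang',round(r[2],1)); return r
def box(P,x,y,z): return (P[:,0]>x[0])&(P[:,0]<x[1])&(P[:,1]>y[0])&(P[:,1]<y[1])&(P[:,2]>z[0])&(P[:,2]<z[1])
def rim(P,C,x,y,nm):
    m=box(P,x,y,(68,84)); return rect(P,m,nm)
E
python3 - <<'E'
from m import *
for cam in ('top','side'):
    P,C=cloud((cam,)); print(cam)
    sp=C.max(1)-C.min(1); r,g,b=C.T
    red=(r>130)&(g<70)&(b<70)
    m=red&box(P,(520,700),(0,190),(80,160)); rect(P,m,'fin'); print(P[m].mean(0).round(1),P[m].max(0).round(1),np.median(P[m],0))
    m=red&box(P,(520,700),(0,190),(128,160)); rect(P,m,'fintop')
    w=(sp<35)&(g>120)&box(P,(520,660),(-150,200),(12,80))
    for nm,xr in (('near',(520,590)),('far',(590,680))):
        k=w&(P[:,0]>xr[0])&(P[:,0]<xr[1]); Q=P[k]
        if k.sum()<20: continue
        a=np.polyfit(Q[:,1],Q[:,0],1); z=np.polyfit(Q[:,1],Q[:,2],1); print(nm,k.sum(),'x(y)',a.round(4),'z(y)',z.round(4),Q.min(0).round(),Q.max(0).round())
    rect(P,(g>r+10)&(g>b)&box(P,(500,680),(-160,200),(2,75)),'rampgreen')
    rim(P,C,(290,560),(210,470),'carton'); rim(P,C,(290,580),(-470,-200),'crate')
    rect(P,box(P,(350,500),(-160,170),(15,45)),'rack')
    for y0 in (64,12,-92):
        m=box(P,(380,490),(y0-27,y0+27),(8,80)); a=m&(sp<45)&(g>70)&(P[:,0]>405)&(P[:,0]<455)
        Q=P[a]
        if len(Q)>5: print('axle',y0,len(Q),np.median(Q,0).round(1),'slope dy/dx',np.polyfit(Q[:,0],Q[:,1],1).round(3),'ztop',np.percentile(Q[:,2],90).round(1))
        k=m&(C.max(1)<60)&(P[:,2]>40); print('  tyres', k.sum(), P[k].mean(0).round(1), P[k][:,0].min().round(),P[k][:,0].max().round(), np.percentile(P[k][:,2],[50,95]).round(1))
E
```

```text
top
fin 42 c [631.2  93.9] size [ 7.8 29.7] ang 89.0
[631.   93.9 132. ] [646.   97.9 136.8] [630.18436802  93.16991768 132.51274678]
fintop 40 c [631.2  93.9] size [ 7.8 29.7] ang 89.0
near 906 x(y) [8.620000e-02 5.675998e+02] z(y) [-0.1866 50.1583] [ 544. -118.   16.] [589. 154.  80.]
far 766 x(y) [2.970000e-02 6.365109e+02] z(y) [2.71000e-02 6.25275e+01] [ 591. -125.   17.] [660. 177.  80.]
rampgreen 2054 c [603.   17.2] size [317.7 115.1] ang 85.5
carton 634 c [414. 331.] size [200.4 171.1] ang 6.5
crate 668 c [ 442.  -324.3] size [200.2 172.3] ang 6.0
rack 1404 c [430.4  13. ] size [100.2 280.4] ang 1.6
axle 64 117 [430.1  63.8  48.5] slope dy/dx [ 0.061 36.389] ztop 51.9
  tyres 157 [429.6  62.9  59.5] 389.0 472.0 [60.3 65.3]
axle 12 130 [429.5  11.1  48.3] slope dy/dx [ 0.043 -6.431] ztop 51.8
  tyres 162 [430.6  10.9  59.6] 390.0 474.0 [60.8 66.4]
axle -92 112 [430.9 -91.9  44.9] slope dy/dx [ 1.9000e-02 -9.9947e+01] ztop 48.6
  tyres 157 [433.6 -91.   55.8] 394.0 476.0 [56.6 61.4]
side
fin 59 c [630.6  92.7] size [11.5 33.5] ang 85.0
[631.4  93.8 133.4] [647.3  99.1 137. ] [
[... 228 characters left out ...]
9e+02] z(y) [3.24000e-02 6.60643e+01] [ 590. -135.   12.] [660. 176.  80.]
rampgreen 1853 c [599.3  14.7] size [322.9 118.1] ang 84.0
carton 877 c [414.  327.4] size [200.8 171. ] ang 6.9
crate 643 c [ 441.  -328.2] size [199.6 182. ] ang 5.4
rack 1560 c [429.3  10.3] size [103.9 283.1] ang 0.5
axle 64 129 [429.2  66.3  49.3] slope dy/dx [6.0000e-03 6.2665e+01] ztop 52.7
  tyres 196 [429.8  71.5  58.1] 385.0 469.0 [60.  66.2]
axle 12 129 [430.4  13.8  49.6] slope dy/dx [7.0000e-03 1.0276e+01] ztop 52.6
  tyres 188 [429.7  21.5  57.7] 387.0 472.0 [59.5 66.8]
axle -92 107 [429.9 -89.5  45.4] slope dy/dx [-2.4000e-02 -7.9744e+01] ztop 49.0
  tyres 151 [432.7 -81.8  54.3] 390.0 473.0 [55.5 63.3]
```

Run:
```python
from m import *
P,C=cloud(); r,g,b=C.T; sp=C.max(1)-C.min(1)
def rf(P,c,yaw):
    a=np.deg2rad(yaw); X=np.array([np.cos(a),np.sin(a)]); Y=np.array([-X[1],X[0]]); d=P[:,:2]-c
    return np.c_[d@X,d@Y,P[:,2]]
w=(sp<35)&(g>120)
for yaw in (-4,-5,-6):
  Q=rf(P,np.array([601,16]),yaw); print(yaw)
  for lo,hi in ((-130,-80),(-80,-30)):
    for a,bb in ((-60,0),(0,60)):
        m=w&box(Q,(a,bb),(lo,hi),(30,80)); q=Q[m]
        z0=45-.194*q[:,1]; k=abs(q[:,2]-z0)<6
        print(lo,(a,bb),k.sum(),'x 3/97%',np.percentile(q[k,0],[3,50,97]).round(1),'dz',np.median(q[k,2]-z0[k]).round(1))
Q=rf(P,np.array([601,16]),-5)
gr=(g>r+10)&(g>b)
m=gr&box(Q,(-80,80),(-200,200),(0,80)); print('green y',np.percentile(Q[m,1],[0.3,1,99,99.7]).round(1),'x',np.percentile(Q[m,0],[0.3,1,99,99.7]).round(1))
m=(r>150)&(g>140)&(b<80)&box(Q,(-80,260),(-50,220),(40,120)); 
for nm,k in (('near',m&(Q[:,0]<80)),('far',m&(Q[:,0]>=80))):
    print('yellow',nm,k.sum(),Q[k].mean(0).round(1) if k.any() else '', np.percentile(Q[k,1],[2,98]).round(1) if k.any() else '')
m=(r>130)&(g<70)&(b<70)&box(Q,(-60,150),(0,160),(80,160)); print('fin',Q[m].mean(0).round(1), Q[m].min(0).round(1),Q[m].max(0).round(1))
```

```text
-4
-130 (-60, 0) 354 x 3/97% [-45.  -33.3 -21.2] dz 1.0
-130 (0, 60) 394 x 3/97% [24.4 38.1 51.8] dz 0.6
-80 (-60, 0) 357 x 3/97% [-44.  -32.5 -20.5] dz 1.1
-80 (0, 60) 395 x 3/97% [24.2 38.1 51.8] dz 0.9
-5
-130 (-60, 0) 355 x 3/97% [-43.1 -31.5 -19.4] dz 0.9
-130 (0, 60) 392 x 3/97% [26.2 39.7 53.7] dz 0.7
-80 (-60, 0) 356 x 3/97% [-43.2 -31.5 -19.5] dz 1.0
-80 (0, 60) 398 x 3/97% [25.4 39.4 52.8] dz 1.1
-6
-130 (-60, 0) 357 x 3/97% [-41.3 -29.5 -17.6] dz 0.8
-130 (0, 60) 395 x 3/97% [27.9 41.6 55.5] dz 0.8
-80 (-60, 0) 355 x 3/97% [-42.3 -30.3 -18.7] dz 0.9
-80 (0, 60) 396 x 3/97% [26.6 40.3 53.7] dz 1.2
green y [-156.7 -154.2  156.5  158.1] x [-57.9 -56.8  56.4  57.9]
yellow near 187 [ 5.8 94.8 86.2] [ 17.4 163.6]
yellow far 269 [154.1  93.6  86.6] [ 16.4 164.2]
fin [ 23.7  80.2 132.7] [  6.9  73.6 120.4] [ 38.7  85.5 139. ]
```

```bash
cat >> h.py <<'E'
def to(tgts,start=None):
    """chain of (x,y,z,yawdeg) targets, each as one call from the previous"""
    s=status.get_state(); M=R(s['eef_rot']).as_matrix(); yaw=np.rad2deg(np.arctan2(M[1,0],M[0,0])); p=np.array(s['eef_pos'])
    print('t',round(s['t'],2),'at',p.round(1),'yaw',round(yaw,2),'tilt',M[:,1].round(3),'grip',round(s['grip_width'],3))
    if start is not None: p=np.array(start[:3],float); yaw=start[3]
    for t in tgts:
        a=np.deg2rad(yaw); X=np.array([np.cos(a),np.sin(a),0]); Z=np.array([-np.sin(a),np.cos(a),0]); d=np.array(t[:3])-p
        print(t,'tr',[round(float(v),3) for v in (d@X/200,-d[2]/200,d@Z/200)],'turn_y',round(-np.deg2rad(t[3]-yaw)/.5,3),'dist',round(np.linalg.norm(d)))
        p=np.array(t[:3],float); yaw=t[3]
E
python3 - <<'E'
from h import *
to([(318,433,222,-4.7),(475,263,222,-4.7),(631,94,222,-4.7),(631,94,105,-4.7),(570,99,105,-4.7)])
E
```

```text
t 1.3 at [162.4 603.6 222.6] yaw -15.06 tilt [ 0.  0. -1.] grip 1.002
(318, 433, 222, -4.7) tr [0.973, 0.003, -0.621] turn_y -0.362 dist 231
(475, 263, 222, -4.7) tr [0.852, -0.0, -0.783] turn_y -0.0 dist 231
(631, 94, 222, -4.7) tr [0.847, -0.0, -0.778] turn_y -0.0 dist 230
(631, 94, 105, -4.7) tr [0.0, 0.585, 0.0] turn_y -0.0 dist 117
(570, 99, 105, -4.7) tr [-0.306, -0.0, -0.0] turn_y -0.0 dist 61
```

Emit:
{"fn": "servo_tool", "kwargs": {"moves": [{"translation": [0.973,0,-0.621],"turn": [0,-0.36,0],"gripper": 0.6},{"translation": [0.973,0,-0.621],"turn": [0,-0.36,0],"gripper": 0.6},{"translation": [0.973,0,-0.621],"turn": [0,-0.36,0],"gripper": 0.6},{"translation": [0.973,0,-0.621],"turn": [0,-0.36,0],"gripper": 0.6},{"translation": [0.973,0,-0.621],"turn": [0,-0.36,0],"gripper": 0.6},{"translation": [0.973,0,-0.621],"turn": [0,-0.36,0],"gripper": 0.6},{"translation": [0.973,0,-0.621],"turn": [0,-0.36,0],"gripper": 0.6}]}}

```text
t: 1.88
eef_pos: [322.9, 428.5, 223.1]
eef_rot: [-0.706, 0.707, -0.032, 0.033]
contact_force: [0.6, 0.8, 0.2]
grip_width: 0.623
```

Emit:
{"fn": "servo_tool", "kwargs": {"moves": [{"translation": [0.85,0,-0.78],"turn": [0,0,0],"gripper": 0.6},{"translation": [0.85,0,-0.78],"turn": [0,0,0],"gripper": 0.6},{"translation": [0.85,0,-0.78],"turn": [0,0,0],"gripper": 0.6},{"translation": [0.85,0,-0.78],"turn": [0,0,0],"gripper": 0.6},{"translation": [0.85,0,-0.78],"turn": [0,0,0],"gripper": 0.6},{"translation": [0.85,0,-0.78],"turn": [0,0,0],"gripper": 0.6},{"translation": [0.85,0,-0.78],"turn": [0,0,0],"gripper": 0.6}]}}

```text
t: 2.47
eef_pos: [478.1, 258.6, 222.7]
eef_rot: [-0.706, 0.707, -0.031, 0.033]
contact_force: [-0.8, -0.4, -0.3]
grip_width: 0.597
```

Emit:
{"fn": "servo_tool", "kwargs": {"moves": [{"translation": [0.85,0,-0.78],"turn": [0,0,0],"gripper": 0.6},{"translation": [0.85,0,-0.78],"turn": [0,0,0],"gripper": 0.6},{"translation": [0.85,0,-0.78],"turn": [0,0,0],"gripper": 0.6},{"translation": [0.85,0,-0.78],"turn": [0,0,0],"gripper": 0.6},{"translation": [0.85,0,-0.78],"turn": [0,0,0],"gripper": 0.6},{"translation": [0.85,0,-0.78],"turn": [0,0,0],"gripper": 0.6},{"translation": [0.85,0,-0.78],"turn": [0,0,0],"gripper": 0.6}]}}

```text
t: 3.05
eef_pos: [633.4, 88.8, 222.0]
eef_rot: [-0.705, 0.707, -0.031, 0.032]
contact_force: [0.3, -0.4, -0.0]
grip_width: 0.601
```

Emit:
{"fn": "servo_tool", "kwargs": {"moves": [{"translation": [-0.012,0.2,0.025],"turn": [0,0,0],"gripper": 0.6},{"translation": [-0.012,0.4,0.025],"turn": [0,0,0],"gripper": 0.6},{"translation": [-0.012,0.59,0.025],"turn": [0,0,0],"gripper": 0.6},{"translation": [-0.012,0.59,0.025],"turn": [0,0,0],"gripper": 0.6},{"translation": [-0.012,0.59,0.025],"turn": [0,0,0],"gripper": 0.0},{"translation": [-0.012,0.59,0.025],"turn": [0,0,0],"gripper": 0.0},{"translation": [-0.012,0.59,0.025],"turn": [0,0,0],"gripper": 0.0},{"translation": [-0.012,0.59,0.025],"turn": [0,0,0],"gripper": 0.0},{"translation": [-0.012,0.59,0.025],"turn": [0,0,0],"gripper": 0.0}], "squeeze": 15}}

```text
t: 3.8
eef_pos: [630.0, 99.5, 106.5]
eef_rot: [0.707, -0.706, 0.028, -0.03]
contact_force: [0.6, 0.3, -0.8]
grip_width: 0.303
```

Emit:
{"fn": "servo_tool", "kwargs": {"moves": [{"translation": [-0.06,0,0],"turn": [0,0,0],"gripper": 0.0},{"translation": [-0.12,0,0],"turn": [0,0,0],"gripper": 0.0},{"translation": [-0.18,0,0],"turn": [0,0,0],"gripper": 0.0},{"translation": [-0.24,0,0],"turn": [0,0,0],"gripper": 0.0},{"translation": [-0.27,0,0],"turn": [0,0,0],"gripper": 0.0},{"translation": [-0.27,0,0],"turn": [0,0,0],"gripper": 0.0},{"translation": [-0.27,0,0],"turn": [0,0,0],"gripper": 0.0}]}}

```text
t: 4.38
eef_pos: [575.5, 99.0, 105.8]
eef_rot: [-0.705, 0.708, -0.03, 0.031]
contact_force: [-2.5, -12.8, 5.9]
grip_width: 0.139
```

Emit:
{"fn": "servo_tool", "kwargs": {"moves": [{"translation": [-0.015,0,-0.015],"turn": [0,0,0],"gripper": 0.0},{"translation": [-0.025,0,-0.02],"turn": [0,0,0],"gripper": 0.0},{"translation": [-0.025,0,-0.02],"turn": [0,0,0],"gripper": 0.0},{"translation": [-0.025,0,-0.02],"turn": [0,0,0],"gripper": 0.0}]}}

```text
t: 4.72
eef_pos: [570.5, 99.4, 105.8]
eef_rot: [-0.706, 0.707, -0.029, 0.03]
contact_force: [-1.1, -5.6, 9.0]
grip_width: 0.134
```

Run:
```python
from m import *
s=st(); f=grab('top','t1'); P=pts(f); C=f['color'][f['depth']>0].astype(int)
r,g,b=C.T
c=np.array([604.5,16.7]); a=np.deg2rad(-4.7); X=np.array([np.cos(a),np.sin(a)]); Y=np.array([-X[1],X[0]])
Q=np.c_[(P[:,:2]-c)@X,(P[:,:2]-c)@Y,P[:,2]]
m=(r>150)&(g>140)&(b<80)&box(Q,(-80,260),(-50,220),(40,120)); k=m&(Q[:,0]>40)
print('far',Q[k].mean(0).round(1)); k=m&(Q[:,0]<=40); print('near',Q[k].mean(0).round(1))
```

```text
t 4.7167 pos [570.5  99.4 105.8] grip 0.134 F [-1.1 -5.6  9. ]
far [103.   52.3  93.9]
near [nan nan nan]<stdin>:7: RuntimeWarning: Mean of empty slice.
  ret = um.true_divide(
```

Emit:
{"fn": "servo_tool", "kwargs": {"moves": [{"translation": [-0.02,0,0],"turn": [0,0,0],"gripper": 0.0},{"translation": [-0.04,0,0],"turn": [0,0,0],"gripper": 0.0},{"translation": [-0.04,0,0],"turn": [0,0,0],"gripper": 0.0},{"translation": [-0.04,0,0],"turn": [0,0,0],"gripper": 0.0}]}}

```text
t: 5.1
eef_pos: [563.4, 99.9, 105.8]
eef_rot: [-0.706, 0.707, -0.028, 0.031]
contact_force: [3.5, -5.7, 4.0]
grip_width: 0.137
```

Emit:
{"fn": "servo_tool", "kwargs": {"moves": [{"translation": [-0.02,0,0],"turn": [0,0,0],"gripper": 0.0},{"translation": [-0.05,0,0],"turn": [0,0,0],"gripper": 0.0},{"translation": [-0.05,0,0],"turn": [0,0,0],"gripper": 0.0},{"translation": [-0.05,0,0],"turn": [0,0,0],"gripper": 0.0}]}}

```text
t: 5.43
eef_pos: [555.9, 100.6, 106.4]
eef_rot: [0.707, -0.706, 0.026, -0.033]
contact_force: [14.4, -4.7, -1.7]
grip_width: 0.132
```

Run:
```python
from m import *
s=st(); f=grab('side','s1')
cv2.imwrite('pics/s1z.png',cv2.resize(f['color'][130:330,190:450,::-1],None,fx=3,fy=3,interpolation=cv2.INTER_CUBIC))
```

```text
t 5.4333 pos [555.9 100.6 106.4] grip 0.132 F [14.4 -4.7 -1.7]
```

View pics/s1z.png

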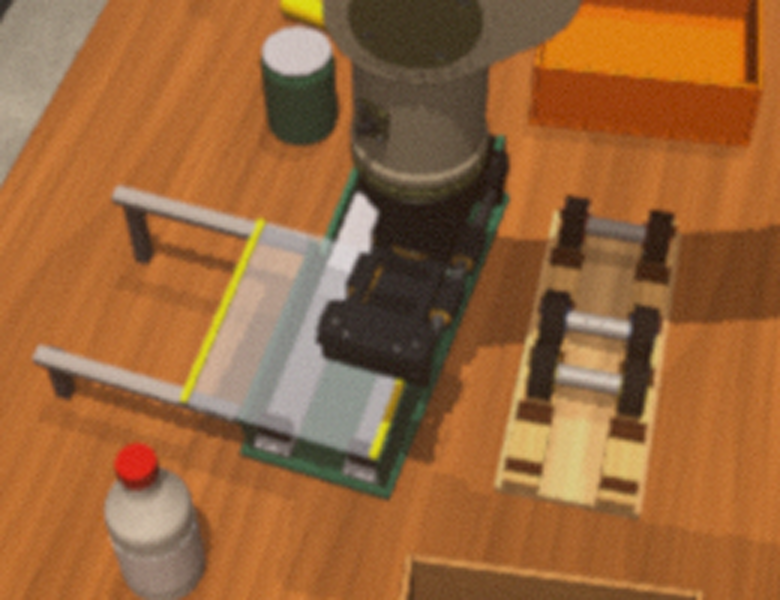

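The guard is against its stop with a 14 N reaction. In s1z, the near yellow edge at ~(390,420) now lies over the near rail. I'll release it and go to the first set.

Run:
```python
from h import *
to([(556,100.6,190,-4.7),(430,65,120,1),(430,65,30,1),(430,65,150,1),(506,-9,160,-4.7),(596.3,-83,160,-4.7),(596.3,-83,77,-4.7)])
```

```text
t 5.48 at [555.9 100.6 106.4] yaw -4.82 tilt [ 0.009 -0.    -1.   ] grip 0.131
(556, 100.6, 190, -4.7) tr [0.0, -0.418, 0.0] turn_y -0.004 dist 84
(430, 65, 120, 1) tr [-0.613, 0.35, -0.229] turn_y -0.199 dist 148
(430, 65, 30, 1) tr [0.0, 0.45, 0.0] turn_y -0.0 dist 90
(430, 65, 150, 1) tr [0.0, -0.6, 0.0] turn_y -0.0 dist 120
(506, -9, 160, -4.7) tr [0.373, -0.05, -0.377] turn_y 0.199 dist 107
(596.3, -83, 160, -4.7) tr [0.48, -0.0, -0.332] turn_y -0.0 dist 117
(596.3, -83, 77, -4.7) tr [0.0, 0.415, 0.0] turn_y -0.0 dist 83
```

Emit:
{"fn": "servo_tool", "kwargs": {"moves": [{"translation": [0.0,0,0],"gripper": 0.4},{"translation": [0.0,0,0],"gripper": 0.6},{"translation": [0.0,0,0],"gripper": 0.6},{"translation": [0.0,-0.2,0],"gripper": 0.6},{"translation": [0.0,-0.42,0],"gripper": 0.5},{"translation": [0.0,-0.42,0],"gripper": 0.5},{"translation": [0.0,-0.42,0],"gripper": 0.5}]}}

```text
validation failed for argument at $.mo...
```

Turn must be given on every row.

Emit:
{"fn": "servo_tool", "kwargs": {"moves": [{"translation": [0,0,0],"turn": [0,0,0],"gripper": 0.4},{"translation": [0,0,0],"turn": [0,0,0],"gripper": 0.6},{"translation": [0,0,0],"turn": [0,0,0],"gripper": 0.6},{"translation": [0,-0.2,0],"turn": [0,0,0],"gripper": 0.6},{"translation": [0,-0.42,0],"turn": [0,0,0],"gripper": 0.5},{"translation": [0,-0.42,0],"turn": [0,0,0],"gripper": 0.5},{"translation": [0,-0.42,0],"turn": [0,0,0],"gripper": 0.5}]}}

```text
t: 6.07
eef_pos: [553.2, 102.5, 191.2]
eef_rot: [0.707, -0.706, 0.028, -0.031]
contact_force: [0.9, 1.2, -1.1]
grip_width: 0.483
```

Run:
```python
from h import *
f=grab('side'); cv2.imwrite('pics/s2z.png',cv2.resize(f['color'][130:330,190:450,::-1],None,fx=3,fy=3,interpolation=cv2.INTER_CUBIC))
to([(430,65,120,1)])
```

```text
t 6.12 at [552.1 102.2 189.2] yaw -4.7 tilt [ 0.001  0.001 -1.   ] grip 0.489
(430, 65, 120, 1) tr [-0.593, 0.346, -0.236] turn_y -0.199 dist 145
```

View pics/s2z.png

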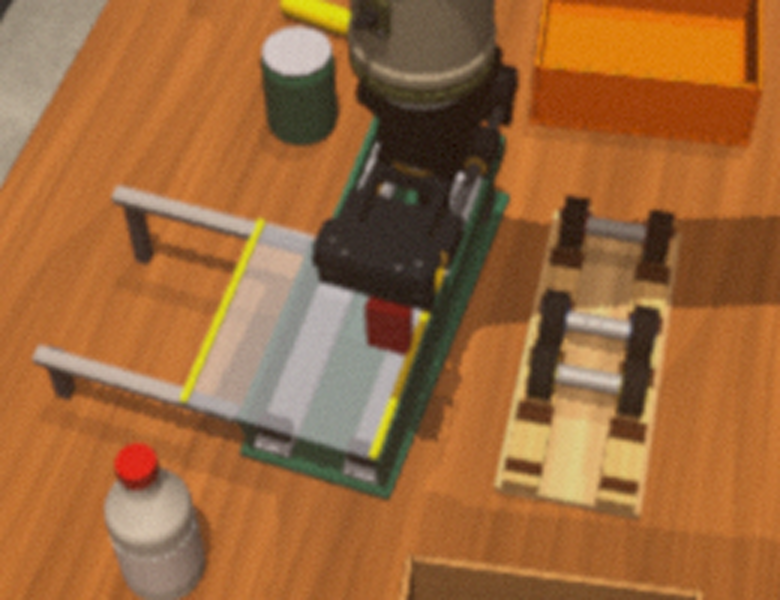

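The guard is shut and released, with the fin at ~(388,325). On to the rack.

Emit:
{"fn": "servo_tool", "kwargs": {"moves": [{"translation": [-0.593,0.25,-0.236],"turn": [0,-0.2,0],"gripper": 0.5},{"translation": [-0.593,0.346,-0.236],"turn": [0,-0.2,0],"gripper": 0.5},{"translation": [-0.593,0.346,-0.236],"turn": [0,-0.2,0],"gripper": 0.5},{"translation": [-0.593,0.346,-0.236],"turn": [0,-0.2,0],"gripper": 0.5},{"translation": [-0.593,0.346,-0.236],"turn": [0,-0.2,0],"gripper": 0.5},{"translation": [-0.593,0.346,-0.236],"turn": [0,-0.2,0],"gripper": 0.5},{"translation": [-0.593,0.346,-0.236],"turn": [0,-0.2,0],"gripper": 0.5},{"translation": [-0.593,0.346,-0.236],"turn": [0,-0.2,0],"gripper": 0.5}]}}

```text
t: 6.78
eef_pos: [430.8, 64.8, 119.5]
eef_rot: [0.707, -0.707, -0.006, 0.006]
contact_force: [0.2, -0.8, 0.4]
grip_width: 0.5
```

Run:
```python
from h import *
f=grab('side'); cv2.imwrite('pics/s3z.png',cv2.resize(f['color'][130:330,290:550,::-1],None,fx=3,fy=3,interpolation=cv2.INTER_CUBIC))
to([(430,65,30,1)])
```

```text
t 6.83 at [430.8  64.7 119.6] yaw 1.0 tilt [ 0.001 -0.    -1.   ] grip 0.496
(430, 65, 30, 1) tr [-0.004, 0.448, 0.001] turn_y -0.0 dist 90
```

View pics/s3z.png

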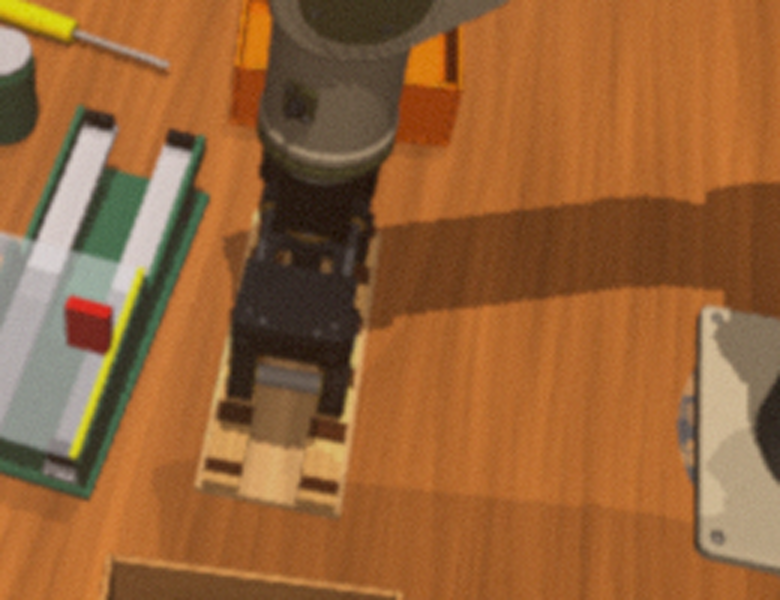

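The gripper is squarely over the rack at the set's position. Descend, grip and lift.

Emit:
{"fn": "servo_tool", "kwargs": {"moves": [{"translation": [0,0.2,0],"turn": [0,0,0],"gripper": 0.5},{"translation": [0,0.38,0],"turn": [0,0,0],"gripper": 0.5},{"translation": [0,0.448,0],"turn": [0,0,0],"gripper": 0.5},{"translation": [0,0.448,0],"turn": [0,0,0],"gripper": 0.5},{"translation": [0,0.448,0],"turn": [0,0,0],"gripper": 0.0},{"translation": [0,0.448,0],"turn": [0,0,0],"gripper": 0.0},{"translation": [0,0.448,0],"turn": [0,0,0],"gripper": 0.0},{"translation": [0,0.448,0],"turn": [0,0,0],"gripper": 0.0}], "squeeze": 20}}

```text
t: 7.5
eef_pos: [431.0, 64.7, 31.0]
eef_rot: [0.707, -0.707, -0.007, 0.005]
contact_force: [-0.4, -0.3, 0.3]
grip_width: 0.282
```

Emit:
{"fn": "servo_tool", "kwargs": {"moves": [{"translation": [0,-0.1,0],"turn": [0,0,0],"gripper": 0.0},{"translation": [0,-0.25,0],"turn": [0,0,0],"gripper": 0.0},{"translation": [0,-0.42,0],"turn": [0,0,0],"gripper": 0.0},{"translation": [0,-0.6,0],"turn": [0,0,0],"gripper": 0.0},{"translation": [0,-0.6,0],"turn": [0,0,0],"gripper": 0.0}]}}

```text
t: 7.92
eef_pos: [433.4, 65.2, 156.8]
eef_rot: [0.709, -0.706, -0.009, 0.002]
contact_force: [1.2, 0.2, 0.6]
grip_width: 0.015
```

Run:
```python
from h import *
f=grab('side'); cv2.imwrite('pics/s4z.png',cv2.resize(f['color'][130:330,290:550,::-1],None,fx=3,fy=3,interpolation=cv2.INTER_CUBIC))
st();to([(506,-9,160,-4.7),(596.3,-83,160,-4.7),(596.3,-83,77,-4.7)])
```

```text
t 7.9667 pos [432.3  65.1 153.9] grip 0.007 F [ 0.1 -0.6  0.2]
t 7.97 at [432.3  65.1 153.9] yaw 0.98 tilt [ 0.007  0.003 -1.   ] grip 0.007
(506, -9, 160, -4.7) tr [0.362, -0.03, -0.377] turn_y 0.198 dist 105
(596.3, -83, 160, -4.7) tr [0.48, -0.0, -0.332] turn_y -0.0 dist 117
(596.3, -83, 77, -4.7) tr [0.0, 0.415, 0.0] turn_y -0.0 dist 83
```

View pics/s4z.png

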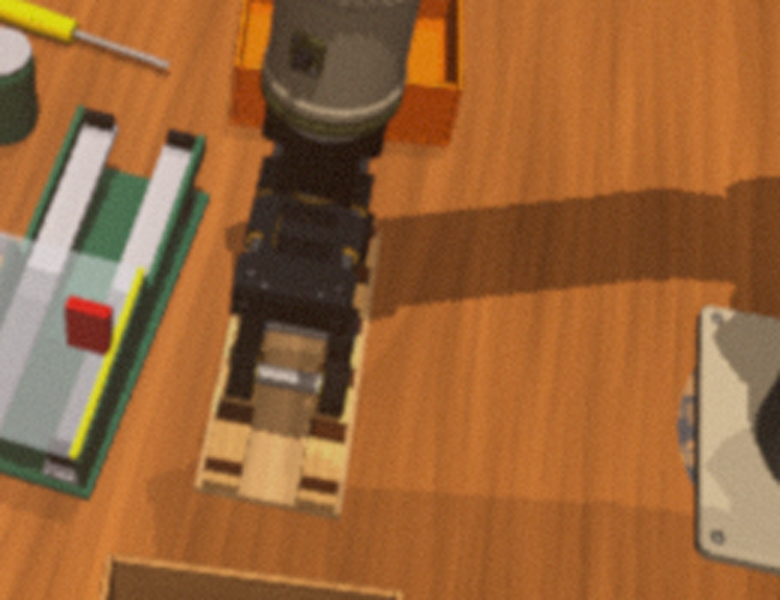

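I lifted before the fingers had closed (grip 0.28), and the set is still in place. I'll repeat with more closing rows.

Emit:
{"fn": "servo_tool", "kwargs": {"moves": [{"translation": [-0.01,0.05,0],"turn": [0,0,0],"gripper": 0.5},{"translation": [-0.01,0.15,0],"turn": [0,0,0],"gripper": 0.5},{"translation": [-0.01,0.15,0],"turn": [0,0,0],"gripper": 0.5},{"translation": [-0.01,0.15,0],"turn": [0,0,0],"gripper": 0.5},{"translation": [-0.01,0.15,0],"turn": [0,0,0],"gripper": 0.5},{"translation": [-0.01,0.15,0],"turn": [0,0,0],"gripper": 0.5},{"translation": [-0.01,0.3,0],"turn": [0,0,0],"gripper": 0.5},{"translation": [-0.01,0.48,0],"turn": [0,0,0],"gripper": 0.5},{"translation": [-0.01,0.62,0],"turn": [0,0,0],"gripper": 0.5},{"translation": [-0.01,0.62,0],"turn": [0,0,0],"gripper": 0.5}], "squeeze": 20}}

```text
t: 8.8
eef_pos: [424.9, 63.5, 22.0]
eef_rot: [-0.706, 0.708, 0.004, -0.008]
contact_force: [-1.5, -0.6, -0.5]
grip_width: 0.496
```

Emit:
{"fn": "servo_tool", "kwargs": {"moves": [{"translation": [0,0,0],"turn": [0,0,0],"gripper": 0.0},{"translation": [0,0,0],"turn": [0,0,0],"gripper": 0.0},{"translation": [0,0,0],"turn": [0,0,0],"gripper": 0.0},{"translation": [0,0,0],"turn": [0,0,0],"gripper": 0.0},{"translation": [0,0,0],"turn": [0,0,0],"gripper": 0.0},{"translation": [0,0,0],"turn": [0,0,0],"gripper": 0.0},{"translation": [0,0,0],"turn": [0,0,0],"gripper": 0.0},{"translation": [0,0,0],"turn": [0,0,0],"gripper": 0.0},{"translation": [0,0,0],"turn": [0,0,0],"gripper": 0.0}]}}

```text
t: 9.55
eef_pos: [428.7, 64.6, 26.7]
eef_rot: [0.707, -0.707, -0.007, 0.006]
contact_force: [-1.3, -0.4, 7.7]
grip_width: 0.173
```

Emit:
{"fn": "servo_tool", "kwargs": {"moves": [{"translation": [0,-0.1,0],"turn": [0,0,0],"gripper": 0.0},{"translation": [0,-0.25,0],"turn": [0,0,0],"gripper": 0.0},{"translation": [0,-0.42,0],"turn": [0,0,0],"gripper": 0.0},{"translation": [0,-0.6,0],"turn": [0,0,0],"gripper": 0.0},{"translation": [0,-0.6,0],"turn": [0,0,0],"gripper": 0.0},{"translation": [0,-0.6,0],"turn": [0,0,0],"gripper": 0.0}]}}

```text
t: 10.05
eef_pos: [428.8, 64.7, 147.2]
eef_rot: [0.708, -0.706, -0.007, 0.005]
contact_force: [0.3, 0.8, -3.3]
grip_width: 0.176
```

Run:
```python
from h import *
st();to([(506,-9,160,-4.7),(596.3,-83,160,-4.7),(596.3,-83,77,-4.7)])
```

```text
t 10.05 pos [428.8  64.7 147.2] grip 0.176 F [ 0.3  0.8 -3.3]
t 10.05 at [428.8  64.7 147.2] yaw 0.99 tilt [ 0.003  0.002 -1.   ] grip 0.176
(506, -9, 160, -4.7) tr [0.379, -0.064, -0.375] turn_y 0.199 dist 107
(596.3, -83, 160, -4.7) tr [0.48, -0.0, -0.332] turn_y -0.0 dist 117
(596.3, -83, 77, -4.7) tr [0.0, 0.415, 0.0] turn_y -0.0 dist 83
```

Emit:
{"fn": "servo_tool", "kwargs": {"moves": [{"translation": [0.19,-0.06,-0.19],"turn": [0,0.2,0],"gripper": 0.0},{"translation": [0.379,-0.064,-0.375],"turn": [0,0.2,0],"gripper": 0.0},{"translation": [0.379,-0.064,-0.375],"turn": [0,0.2,0],"gripper": 0.0},{"translation": [0.379,-0.064,-0.375],"turn": [0,0.2,0],"gripper": 0.0}]}}

```text
t: 10.38
eef_pos: [506.8, -13.9, 157.2]
eef_rot: [-0.705, 0.707, -0.031, 0.031]
contact_force: [-0.4, 0.2, -2.6]
grip_width: 0.174
```

Emit:
{"fn": "servo_tool", "kwargs": {"moves": [{"translation": [0.24,0,-0.166],"turn": [0,0,0],"gripper": 0.0},{"translation": [0.48,0,-0.332],"turn": [0,0,0],"gripper": 0.0},{"translation": [0.48,0.1,-0.332],"turn": [0,0,0],"gripper": 0.0},{"translation": [0.48,0.2,-0.332],"turn": [0,0,0],"gripper": 0.0},{"translation": [0.48,0.2,-0.332],"turn": [0,0,0],"gripper": 0.0},{"translation": [0.48,0.2,-0.332],"turn": [0,0,0],"gripper": 0.0},{"translation": [0.48,0.2,-0.332],"turn": [0,0,0],"gripper": 0.0}]}}

```text
t: 10.97
eef_pos: [594.5, -82.5, 118.5]
eef_rot: [0.707, -0.706, 0.029, -0.029]
contact_force: [0.1, 0.2, -2.8]
grip_width: 0.178
```

Run:
```python
from h import *
a=grab('side')['color'][110:310,210:410,::-1];b=grab('top')['color'][85:285,220:420,::-1]
cv2.imwrite('pics/s5z.png',cv2.resize(np.hstack([a,b]),None,fx=2,fy=2,interpolation=cv2.INTER_CUBIC))
st();to([(596.3,-83,74,-4.7)])
```

```text
t 11.0667 pos [595.3 -82.5 119.7] grip 0.172 F [ 0.1  0.8 -2.2]
t 11.07 at [595.3 -82.5 119.7] yaw -4.68 tilt [ 0.001  0.001 -1.   ] grip 0.172
(596.3, -83, 74, -4.7) tr [0.005, 0.228, -0.002] turn_y 0.001 dist 46
```

View pics/s5z.png

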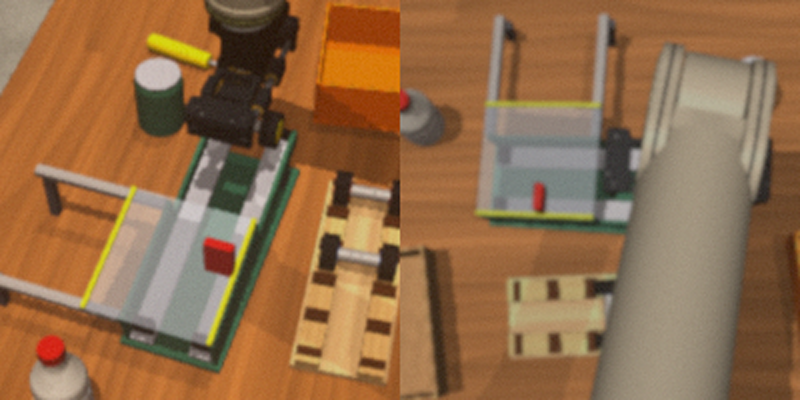

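The set has left the rack and is held over the upper ramp, but the hand hides it. I'll lower gently and watch the force.

Emit:
{"fn": "servo_tool", "kwargs": {"moves": [{"translation": [0.005,0.1,0],"turn": [0,0,0],"gripper": 0.0},{"translation": [0.005,0.18,0],"turn": [0,0,0],"gripper": 0.0},{"translation": [0.005,0.22,0],"turn": [0,0,0],"gripper": 0.0},{"translation": [0.005,0.22,0],"turn": [0,0,0],"gripper": 0.0},{"translation": [0.005,0.22,0],"turn": [0,0,0],"gripper": 0.0}]}}

```text
t: 11.48
eef_pos: [596.3, -83.2, 75.3]
eef_rot: [0.707, -0.706, 0.029, -0.029]
contact_force: [0.4, 0.2, -2.2]
grip_width: 0.177
```

Emit:
{"fn": "servo_tool", "kwargs": {"moves": [{"translation": [0,0.01,0],"turn": [0,0,0],"gripper": 0.0},{"translation": [0,0.01,0],"turn": [0,0,0],"gripper": 0.0},{"translation": [0,0.01,0],"turn": [0,0,0],"gripper": 0.0}]}}

```text
t: 11.73
eef_pos: [596.6, -83.5, 73.2]
eef_rot: [0.707, -0.706, 0.029, -0.03]
contact_force: [0.2, 0.5, -2.4]
grip_width: 0.174
```

Emit:
{"fn": "servo_tool", "kwargs": {"moves": [{"translation": [0,0.01,0],"turn": [0,0,0],"gripper": 0.0},{"translation": [0,0.01,0],"turn": [0,0,0],"gripper": 0.0},{"translation": [0,0.01,0],"turn": [0,0,0],"gripper": 0.0}]}}

```text
t: 11.98
eef_pos: [596.8, -83.4, 71.6]
eef_rot: [0.707, -0.706, 0.029, -0.03]
contact_force: [-1.0, 1.0, 4.9]
grip_width: 0.18
```

Emit:
{"fn": "servo_tool", "kwargs": {"moves": [{"translation": [0,0.01,0],"turn": [0,0,0],"gripper": 0.0},{"translation": [0,0.01,0],"turn": [0,0,0],"gripper": 0.0},{"translation": [0,0.01,0],"turn": [0,0,0],"gripper": 0.0}]}}

```text
t: 12.23
eef_pos: [597.2, -82.8, 70.9]
eef_rot: [0.707, -0.706, 0.028, -0.03]
contact_force: [-5.8, 3.4, 16.2]
grip_width: 0.174
```

Touchdown is at z≈72. Open, then lift straight up.

Emit:
{"fn": "servo_tool", "kwargs": {"moves": [{"translation": [0,-0.01,0],"turn": [0,0,0],"gripper": 1.0},{"translation": [0,-0.01,0],"turn": [0,0,0],"gripper": 1.0},{"translation": [0,-0.01,0],"turn": [0,0,0],"gripper": 1.0},{"translation": [0,-0.03,0],"turn": [0,0,0],"gripper": 1.0},{"translation": [0,-0.08,0],"turn": [0,0,0],"gripper": 1.0},{"translation": [0,-0.2,0],"turn": [0,0,0],"gripper": 1.0},{"translation": [0,-0.4,0],"turn": [0,0,0],"gripper": 0.5},{"translation": [0,-0.5,0],"turn": [0,0,0],"gripper": 0.5},{"translation": [0,-0.5,0],"turn": [0,0,0],"gripper": 0.5}]}}

```text
t: 12.98
eef_pos: [598.8, -84.4, 174.7]
eef_rot: [0.707, -0.706, 0.027, -0.032]
contact_force: [0.3, -0.1, 0.4]
grip_width: 0.518
```

Run:
```python
from h import *
a=grab('side')['color'][110:310,210:410,::-1]
cv2.imwrite('pics/s6z.png',cv2.resize(a,None,fx=3,fy=3,interpolation=cv2.INTER_CUBIC))
st();to([(513,-35,150,1),(430,13,130,1),(430,13,30,1)])
```

```text
t 13.0333 pos [597.7 -84.1 172. ] grip 0.508 F [-0.8 -0.2 -0.9]
t 13.03 at [597.7 -84.1 172. ] yaw -4.76 tilt [ 0.005  0.    -1.   ] grip 0.508
(513, -35, 150, 1) tr [-0.442, 0.11, 0.209] turn_y -0.201 dist 100
(430, 13, 130, 1) tr [-0.411, 0.1, 0.247] turn_y -0.0 dist 98
(430, 13, 30, 1) tr [0.0, 0.5, 0.0] turn_y -0.0 dist 100
```

View pics/s6z.png

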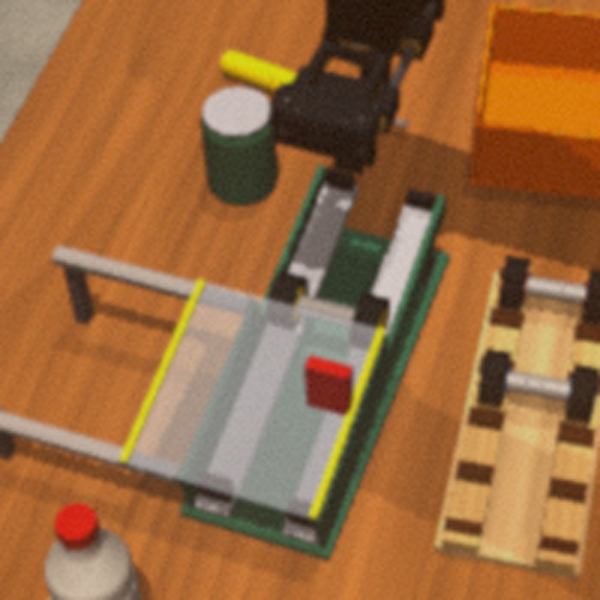

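The set (yellow hubs, so wheelset_5) is rolling under the guard at ~(330,305). Next is the middle one.

Emit:
{"fn": "servo_tool", "kwargs": {"moves": [{"translation": [-0.22,0.05,0.1],"turn": [0,-0.2,0],"gripper": 0.5},{"translation": [-0.442,0.11,0.209],"turn": [0,-0.2,0],"gripper": 0.5},{"translation": [-0.442,0.11,0.209],"turn": [0,-0.2,0],"gripper": 0.5},{"translation": [-0.442,0.11,0.209],"turn": [0,-0.2,0],"gripper": 0.5},{"translation": [-0.442,0.11,0.209],"turn": [0,-0.2,0],"gripper": 0.5}]}}

```text
t: 13.45
eef_pos: [510.8, -34.1, 146.3]
eef_rot: [0.707, -0.707, -0.006, 0.007]
contact_force: [-0.2, 0.2, -0.3]
grip_width: 0.499
```

Emit:
{"fn": "servo_tool", "kwargs": {"moves": [{"translation": [-0.2,0.05,0.12],"turn": [0,0,0],"gripper": 0.5},{"translation": [-0.411,0.1,0.247],"turn": [0,0,0],"gripper": 0.5},{"translation": [-0.411,0.1,0.247],"turn": [0,0,0],"gripper": 0.5},{"translation": [-0.411,0.1,0.247],"turn": [0,0,0],"gripper": 0.5},{"translation": [-0.411,0.1,0.247],"turn": [0,0,0],"gripper": 0.5},{"translation": [-0.411,0.1,0.247],"turn": [0,0,0],"gripper": 0.5}]}}

```text
t: 13.95
eef_pos: [430.0, 12.6, 127.1]
eef_rot: [-0.707, 0.707, 0.006, -0.005]
contact_force: [0.1, 0.5, 0.1]
grip_width: 0.501
```

Run:
```python
from h import *
a=grab('side')['color'][110:310,210:410,::-1]
cv2.imwrite('pics/s7z.png',cv2.resize(a,None,fx=3,fy=3,interpolation=cv2.INTER_CUBIC))
st();to([(430,13,28,1)])
```

```text
t 14.0 pos [429.9  12.6 127. ] grip 0.499 F [-0.3  0.  -0. ]
t 14.0 at [429.9  12.6 127. ] yaw 0.9 tilt [ 0.001 -0.    -1.   ] grip 0.499
(430, 13, 28, 1) tr [0.0, 0.495, 0.002] turn_y -0.004 dist 99
```

View pics/s7z.png

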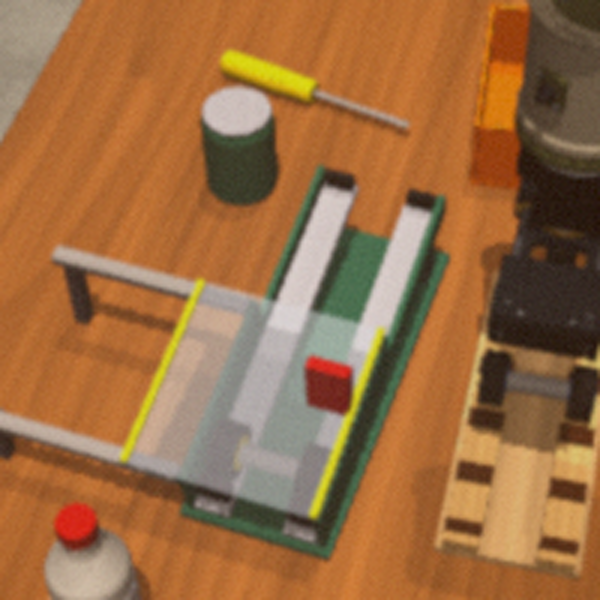

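The first set lies in the bay at the end stops, ~(275,460). Now I'll grip the second.

Emit:
{"fn": "servo_tool", "kwargs": {"moves": [{"translation": [0,0.2,0],"turn": [0,0,0],"gripper": 0.5},{"translation": [0,0.4,0],"turn": [0,0,0],"gripper": 0.5},{"translation": [0,0.49,0],"turn": [0,0,0],"gripper": 0.5},{"translation": [0,0.49,0],"turn": [0,0,0],"gripper": 0.5},{"translation": [0,0.49,0],"turn": [0,0,0],"gripper": 0.0}]}}

```text
t: 14.42
eef_pos: [428.9, 12.5, 28.5]
eef_rot: [-0.707, 0.708, 0.005, -0.006]
contact_force: [1.1, -0.3, 0.5]
grip_width: 0.47
```

Emit:
{"fn": "servo_tool", "kwargs": {"moves": [{"translation": [0,0,0],"turn": [0,0,0],"gripper": 0.0},{"translation": [0,0,0],"turn": [0,0,0],"gripper": 0.0},{"translation": [0,0,0],"turn": [0,0,0],"gripper": 0.0},{"translation": [0,0,0],"turn": [0,0,0],"gripper": 0.0},{"translation": [0,0,0],"turn": [0,0,0],"gripper": 0.0},{"translation": [0,0,0],"turn": [0,0,0],"gripper": 0.0},{"translation": [0,0,0],"turn": [0,0,0],"gripper": 0.0},{"translation": [0,0,0],"turn": [0,0,0],"gripper": 0.0}]}}

```text
t: 15.08
eef_pos: [429.2, 13.6, 29.3]
eef_rot: [0.707, -0.707, -0.007, 0.006]
contact_force: [-1.0, 0.2, 7.8]
grip_width: 0.174
```

Emit:
{"fn": "servo_tool", "kwargs": {"moves": [{"translation": [0,-0.1,0],"turn": [0,0,0],"gripper": 0.0},{"translation": [0,-0.25,0],"turn": [0,0,0],"gripper": 0.0},{"translation": [0,-0.42,0],"turn": [0,0,0],"gripper": 0.0},{"translation": [0,-0.6,0],"turn": [0,0,0],"gripper": 0.0},{"translation": [0,-0.6,0],"turn": [0,0,0],"gripper": 0.0},{"translation": [0,-0.6,0],"turn": [0,0,0],"gripper": 0.0}]}}

```text
t: 15.58
eef_pos: [429.4, 13.7, 149.9]
eef_rot: [0.708, -0.707, -0.007, 0.005]
contact_force: [0.2, -0.7, -4.0]
grip_width: 0.174
```

Run:
```python
from h import *
st();to([(513,-35,155,-4.7),(596.5,-83,120,-4.7),(596.5,-83,76,-4.7)])
```

```text
t 15.5833 pos [429.4  13.7 149.9] grip 0.174 F [ 0.2 -0.7 -4. ]
t 15.58 at [429.4  13.7 149.9] yaw 0.99 tilt [ 0.003  0.002 -1.   ] grip 0.174
(513, -35, 155, -4.7) tr [0.414, -0.025, -0.251] turn_y 0.199 dist 97
(596.5, -83, 120, -4.7) tr [0.436, 0.175, -0.205] turn_y -0.0 dist 102
(596.5, -83, 76, -4.7) tr [0.0, 0.22, 0.0] turn_y -0.0 dist 44
```

Emit:
{"fn": "servo_tool", "kwargs": {"moves": [{"translation": [0.2,-0.03,-0.12],"turn": [0,0.2,0],"gripper": 0.0},{"translation": [0.414,-0.025,-0.251],"turn": [0,0.2,0],"gripper": 0.0},{"translation": [0.414,-0.025,-0.251],"turn": [0,0.2,0],"gripper": 0.0},{"translation": [0.414,-0.025,-0.251],"turn": [0,0.2,0],"gripper": 0.0}]}}

```text
t: 15.92
eef_pos: [513.3, -37.8, 151.5]
eef_rot: [-0.705, 0.707, -0.031, 0.03]
contact_force: [-1.4, -0.6, -2.3]
grip_width: 0.174
```

Emit:
{"fn": "servo_tool", "kwargs": {"moves": [{"translation": [0.22,0.05,-0.1],"turn": [0,0,0],"gripper": 0.0},{"translation": [0.436,0.1,-0.205],"turn": [0,0,0],"gripper": 0.0},{"translation": [0.436,0.175,-0.205],"turn": [0,0,0],"gripper": 0.0},{"translation": [0.436,0.175,-0.205],"turn": [0,0,0],"gripper": 0.0},{"translation": [0.436,0.175,-0.205],"turn": [0,0,0],"gripper": 0.0},{"translation": [0.436,0.175,-0.205],"turn": [0,0,0],"gripper": 0.0}]}}

```text
t: 16.42
eef_pos: [594.3, -82.8, 117.6]
eef_rot: [0.707, -0.706, 0.03, -0.028]
contact_force: [-0.6, 0.3, -2.9]
grip_width: 0.174
```

Emit:
{"fn": "servo_tool", "kwargs": {"moves": [{"translation": [0,0.1,0],"turn": [0,0,0],"gripper": 0.0},{"translation": [0,0.17,0],"turn": [0,0,0],"gripper": 0.0},{"translation": [0,0.21,0],"turn": [0,0,0],"gripper": 0.0},{"translation": [0,0.21,0],"turn": [0,0,0],"gripper": 0.0},{"translation": [0,0.21,0],"turn": [0,0,0],"gripper": 0.0}]}}

```text
t: 16.83
eef_pos: [595.4, -82.9, 77.1]
eef_rot: [0.707, -0.706, 0.029, -0.029]
contact_force: [0.0, -0.1, -1.9]
grip_width: 0.174
```

Contact should come around z≈74, so I'll drop 3.5 mm more and release.

Emit:
{"fn": "servo_tool", "kwargs": {"moves": [{"translation": [0,0.008,0],"turn": [0,0,0],"gripper": 0.0},{"translation": [0,0.016,0],"turn": [0,0,0],"gripper": 0.0},{"translation": [0,0.018,0],"turn": [0,0,0],"gripper": 0.0},{"translation": [0,0.018,0],"turn": [0,0,0],"gripper": 0.0},{"translation": [0,0.018,0],"turn": [0,0,0],"gripper": 0.0}]}}

```text
t: 17.25
eef_pos: [596.3, -83.3, 74.3]
eef_rot: [0.707, -0.706, 0.029, -0.03]
contact_force: [-2.6, 1.2, 4.9]
grip_width: 0.174
```

Emit:
{"fn": "servo_tool", "kwargs": {"moves": [{"translation": [0,-0.005,0],"turn": [0,0,0],"gripper": 1.0},{"translation": [0,-0.005,0],"turn": [0,0,0],"gripper": 1.0},{"translation": [0,-0.005,0],"turn": [0,0,0],"gripper": 1.0},{"translation": [0,-0.03,0],"turn": [0,0,0],"gripper": 1.0},{"translation": [0,-0.08,0],"turn": [0,0,0],"gripper": 1.0},{"translation": [0,-0.2,0],"turn": [0,0,0],"gripper": 1.0},{"translation": [0,-0.4,0],"turn": [0,0,0],"gripper": 0.5},{"translation": [0,-0.45,0],"turn": [0,0,0],"gripper": 0.5},{"translation": [0,-0.45,0],"turn": [0,0,0],"gripper": 0.5}]}}

```text
t: 18.0
eef_pos: [597.9, -84.2, 167.8]
eef_rot: [0.707, -0.706, 0.027, -0.032]
contact_force: [-0.2, 0.4, -0.1]
grip_width: 0.513
```

Run:
```python
from h import *
st();to([(513,-87,150,1),(430,-90.5,130,1),(430,-90.5,26,1)])
```

```text
t 18.0 pos [597.9 -84.2 167.8] grip 0.513 F [-0.2  0.4 -0.1]
t 18.0 at [597.9 -84.2 167.8] yaw -4.77 tilt [ 0.007  0.    -1.   ] grip 0.513
(513, -87, 150, 1) tr [-0.422, 0.089, -0.049] turn_y -0.202 dist 87
(430, -90.5, 130, 1) tr [-0.415, 0.1, -0.01] turn_y -0.0 dist 85
(430, -90.5, 26, 1) tr [0.0, 0.52, 0.0] turn_y -0.0 dist 104
```

Emit:
{"fn": "servo_tool", "kwargs": {"moves": [{"translation": [-0.2,0.05,-0.03],"turn": [0,-0.2,0],"gripper": 0.5},{"translation": [-0.422,0.089,-0.05],"turn": [0,-0.2,0],"gripper": 0.5},{"translation": [-0.422,0.089,-0.05],"turn": [0,-0.2,0],"gripper": 0.5},{"translation": [-0.422,0.089,-0.05],"turn": [0,-0.2,0],"gripper": 0.5},{"translation": [-0.422,0.089,-0.05],"turn": [0,-0.2,0],"gripper": 0.5}]}}

```text
t: 18.42
eef_pos: [510.9, -86.3, 145.6]
eef_rot: [0.707, -0.707, -0.006, 0.006]
contact_force: [1.2, 0.2, 0.9]
grip_width: 0.5
```

Emit:
{"fn": "servo_tool", "kwargs": {"moves": [{"translation": [-0.2,0.05,-0.01],"turn": [0,0,0],"gripper": 0.5},{"translation": [-0.4,0.1,-0.01],"turn": [0,0,0],"gripper": 0.5},{"translation": [-0.4,0.1,-0.01],"turn": [0,0,0],"gripper": 0.5},{"translation": [-0.4,0.1,-0.01],"turn": [0,0,0],"gripper": 0.5},{"translation": [-0.4,0.1,-0.01],"turn": [0,0,0],"gripper": 0.5},{"translation": [-0.4,0.1,-0.01],"turn": [0,0,0],"gripper": 0.5}]}}

```text
t: 18.92
eef_pos: [432.9, -89.9, 126.2]
eef_rot: [-0.707, 0.707, 0.007, -0.005]
contact_force: [-0.7, 0.4, -0.4]
grip_width: 0.498
```

Run:
```python
from h import *
a=grab('side')['color'][110:310,210:410,::-1]
cv2.imwrite('pics/s8z.png',cv2.resize(a,None,fx=3,fy=3,interpolation=cv2.INTER_CUBIC))
st();to([(432,-90.5,26,1)])
```

```text
t 18.9667 pos [432.6 -89.9 126. ] grip 0.503 F [-0.3  0.9  0.1]
t 18.97 at [432.6 -89.9 126. ] yaw 1.0 tilt [ 0.002 -0.001 -1.   ] grip 0.503
(432, -90.5, 26, 1) tr [-0.003, 0.5, -0.003] turn_y -0.0 dist 100
```

View pics/s8z.png

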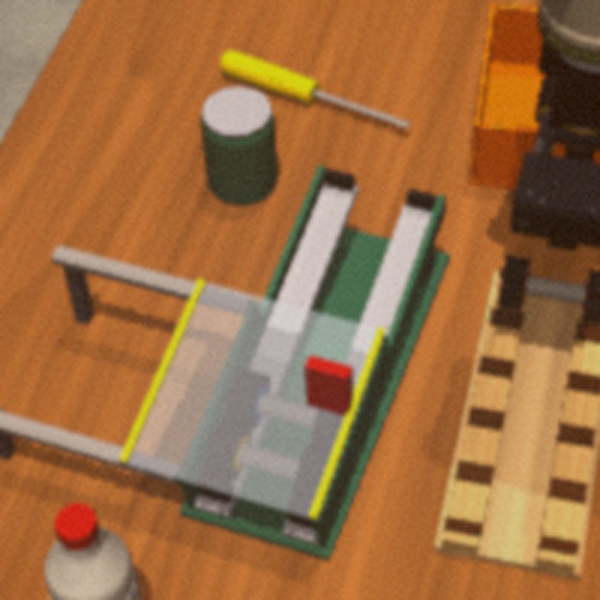

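Both round sets (yellow and blue hubs) rest in the bay. Next I'll grip the third set and try it on the ramp.

Emit:
{"fn": "servo_tool", "kwargs": {"moves": [{"translation": [0,0.2,0],"turn": [0,0,0],"gripper": 0.5},{"translation": [0,0.4,0],"turn": [0,0,0],"gripper": 0.5},{"translation": [0,0.5,0],"turn": [0,0,0],"gripper": 0.5},{"translation": [0,0.5,0],"turn": [0,0,0],"gripper": 0.5},{"translation": [0,0.5,0],"turn": [0,0,0],"gripper": 0.0}]}}

```text
t: 19.38
eef_pos: [431.1, -90.2, 25.1]
eef_rot: [-0.707, 0.708, 0.005, -0.007]
contact_force: [0.4, 0.6, 0.7]
grip_width: 0.476
```

Emit:
{"fn": "servo_tool", "kwargs": {"moves": [{"translation": [0,0,0],"turn": [0,0,0],"gripper": 0.0},{"translation": [0,0,0],"turn": [0,0,0],"gripper": 0.0},{"translation": [0,0,0],"turn": [0,0,0],"gripper": 0.0},{"translation": [0,0,0],"turn": [0,0,0],"gripper": 0.0},{"translation": [0,0,0],"turn": [0,0,0],"gripper": 0.0},{"translation": [0,0,0],"turn": [0,0,0],"gripper": 0.0},{"translation": [0,0,0],"turn": [0,0,0],"gripper": 0.0},{"translation": [0,0,0],"turn": [0,0,0],"gripper": 0.0}]}}

```text
t: 20.05
eef_pos: [431.9, -91.2, 26.3]
eef_rot: [-0.707, 0.707, 0.007, -0.005]
contact_force: [-0.5, -6.0, 5.5]
grip_width: 0.172
```

Emit:
{"fn": "servo_tool", "kwargs": {"moves": [{"translation": [0,-0.1,0],"turn": [0,0,0],"gripper": 0.0},{"translation": [0,-0.25,0],"turn": [0,0,0],"gripper": 0.0},{"translation": [0,-0.42,0],"turn": [0,0,0],"gripper": 0.0},{"translation": [0,-0.6,0],"turn": [0,0,0],"gripper": 0.0},{"translation": [0,-0.6,0],"turn": [0,0,0],"gripper": 0.0},{"translation": [0,-0.6,0],"turn": [0,0,0],"gripper": 0.0}]}}

```text
t: 20.55
eef_pos: [432.0, -89.7, 147.0]
eef_rot: [0.708, -0.707, -0.008, 0.005]
contact_force: [-0.5, 0.2, -2.8]
grip_width: 0.174
```

Run:
```python
from h import *
st();to([(513,-87,155,-4.7),(596.5,-83,120,-4.7),(596.5,-83,76,-4.7)])
```

```text
t 20.55 pos [432.  -89.7 147. ] grip 0.174 F [-0.5  0.2 -2.8]
t 20.55 at [432.  -89.7 147. ] yaw 1.0 tilt [ 0.005  0.001 -1.   ] grip 0.174
(513, -87, 155, -4.7) tr [0.405, -0.04, 0.006] turn_y 0.199 dist 81
(596.5, -83, 120, -4.7) tr [0.414, 0.175, 0.054] turn_y -0.0 dist 91
(596.5, -83, 76, -4.7) tr [0.0, 0.22, 0.0] turn_y -0.0 dist 44
```

Emit:
{"fn": "servo_tool", "kwargs": {"moves": [{"translation": [0.2,-0.03,0],"turn": [0,0.2,0],"gripper": 0.0},{"translation": [0.405,-0.04,0.006],"turn": [0,0.2,0],"gripper": 0.0},{"translation": [0.405,-0.04,0.006],"turn": [0,0.2,0],"gripper": 0.0},{"translation": [0.405,-0.04,0.006],"turn": [0,0.2,0],"gripper": 0.0}]}}

```text
t: 20.88
eef_pos: [511.8, -87.0, 150.4]
eef_rot: [-0.706, 0.707, -0.031, 0.027]
contact_force: [-0.8, 0.0, -1.4]
grip_width: 0.174
```

Emit:
{"fn": "servo_tool", "kwargs": {"moves": [{"translation": [0.2,0.05,0.03],"turn": [0,0,0],"gripper": 0.0},{"translation": [0.414,0.1,0.054],"turn": [0,0,0],"gripper": 0.0},{"translation": [0.414,0.175,0.054],"turn": [0,0,0],"gripper": 0.0},{"translation": [0.414,0.175,0.054],"turn": [0,0,0],"gripper": 0.0},{"translation": [0.414,0.175,0.054],"turn": [0,0,0],"gripper": 0.0},{"translation": [0.414,0.175,0.054],"turn": [0,0,0],"gripper": 0.0}]}}

```text
t: 21.38
eef_pos: [594.0, -84.0, 118.5]
eef_rot: [0.707, -0.706, 0.03, -0.03]
contact_force: [-0.5, -0.3, -2.0]
grip_width: 0.174
```

Emit:
{"fn": "servo_tool", "kwargs": {"moves": [{"translation": [0,0.1,0],"turn": [0,0,0],"gripper": 0.0},{"translation": [0,0.17,0],"turn": [0,0,0],"gripper": 0.0},{"translation": [0,0.21,0],"turn": [0,0,0],"gripper": 0.0},{"translation": [0,0.21,0],"turn": [0,0,0],"gripper": 0.0},{"translation": [0,0.21,0],"turn": [0,0,0],"gripper": 0.0}]}}

```text
t: 21.8
eef_pos: [595.0, -83.4, 77.1]
eef_rot: [0.707, -0.706, 0.029, -0.03]
contact_force: [0.8, -0.0, -1.9]
grip_width: 0.174
```

Emit:
{"fn": "servo_tool", "kwargs": {"moves": [{"translation": [0,0.008,0],"turn": [0,0,0],"gripper": 0.0},{"translation": [0,0.012,0],"turn": [0,0,0],"gripper": 0.0},{"translation": [0,0.015,0],"turn": [0,0,0],"gripper": 0.0},{"translation": [0,0.015,0],"turn": [0,0,0],"gripper": 0.0}]}}

```text
t: 22.13
eef_pos: [595.3, -83.3, 73.4]
eef_rot: [0.707, -0.706, 0.029, -0.029]
contact_force: [0.4, 0.5, -2.0]
grip_width: 0.173
```

Emit:
{"fn": "servo_tool", "kwargs": {"moves": [{"translation": [0,0.006,0],"turn": [0,0,0],"gripper": 0.0},{"translation": [0,0.012,0],"turn": [0,0,0],"gripper": 0.0},{"translation": [0,0.012,0],"turn": [0,0,0],"gripper": 0.0},{"translation": [0,0.012,0],"turn": [0,0,0],"gripper": 0.0}]}}

```text
t: 22.47
eef_pos: [595.6, -82.3, 71.9]
eef_rot: [0.707, -0.706, 0.029, -0.029]
contact_force: [-5.0, 4.4, 9.4]
grip_width: 0.18
```

Emit:
{"fn": "servo_tool", "kwargs": {"moves": [{"translation": [0,0,0],"turn": [0,0,0],"gripper": 0.5},{"translation": [0,0,0],"turn": [0,0,0],"gripper": 0.5},{"translation": [0,0,0],"turn": [0,0,0],"gripper": 0.5},{"translation": [0,0,0],"turn": [0,0,0],"gripper": 0.5},{"translation": [0,0,0],"turn": [0,0,0],"gripper": 0.5},{"translation": [0,0,0],"turn": [0,0,0],"gripper": 0.5},{"translation": [0,-0.15,0],"turn": [0,0,0],"gripper": 0.5},{"translation": [0,-0.35,0],"turn": [0,0,0],"gripper": 0.5},{"translation": [0,-0.45,0],"turn": [0,0,0],"gripper": 0.5},{"translation": [0,-0.45,0],"turn": [0,0,0],"gripper": 0.5}]}}

```text
t: 23.3
eef_pos: [597.6, -84.0, 165.9]
eef_rot: [0.707, -0.706, 0.027, -0.032]
contact_force: [1.5, -0.0, 0.5]
grip_width: 0.496
```

Run:
```python
from h import *
a=grab('side')['color'][110:310,210:410,::-1]
cv2.imwrite('pics/s9z.png',cv2.resize(a,None,fx=3,fy=3,interpolation=cv2.INTER_CUBIC))
st()
```

```text
t 23.35 pos [596.5 -83.7 163.3] grip 0.5 F [ 0.2  0.2 -0.7]
```

View pics/s9z.png

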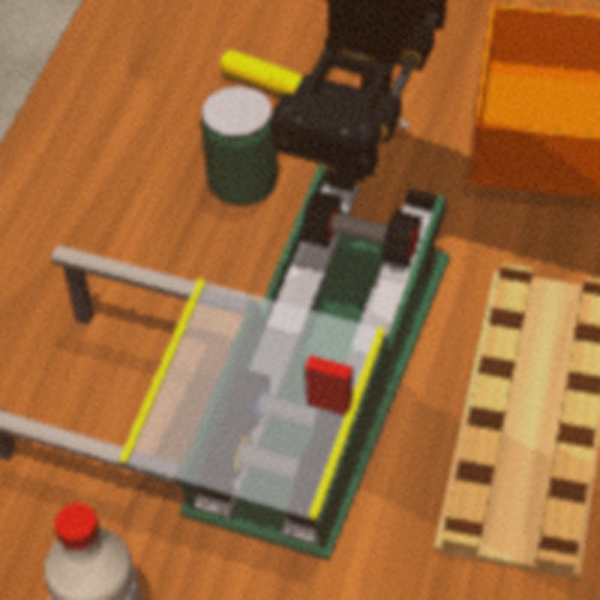

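The third set (red hubs, wheelset_4) stays where I put it, so it goes to the carton. Regrip and lift.

Emit:
{"fn": "servo_tool", "kwargs": {"moves": [{"translation": [0,0.2,0],"turn": [0,0,0],"gripper": 0.5},{"translation": [0,0.36,0],"turn": [0,0,0],"gripper": 0.5},{"translation": [0,0.455,0.002],"turn": [0,0,0],"gripper": 0.5},{"translation": [0,0.455,0.002],"turn": [0,0,0],"gripper": 0.5},{"translation": [0,0.455,0.002],"turn": [0,0,0],"gripper": 0.0}]}}

```text
t: 23.77
eef_pos: [594.1, -83.0, 68.6]
eef_rot: [-0.706, 0.707, -0.03, 0.028]
contact_force: [0.9, -0.9, 0.2]
grip_width: 0.472
```

Emit:
{"fn": "servo_tool", "kwargs": {"moves": [{"translation": [0,0,0],"turn": [0,0,0],"gripper": 0.0},{"translation": [0,0,0],"turn": [0,0,0],"gripper": 0.0},{"translation": [0,0,0],"turn": [0,0,0],"gripper": 0.0},{"translation": [0,0,0],"turn": [0,0,0],"gripper": 0.0},{"translation": [0,0,0],"turn": [0,0,0],"gripper": 0.0},{"translation": [0,0,0],"turn": [0,0,0],"gripper": 0.0},{"translation": [0,0,0],"turn": [0,0,0],"gripper": 0.0},{"translation": [0,0,0],"turn": [0,0,0],"gripper": 0.0}]}}

```text
t: 24.43
eef_pos: [595.9, -82.2, 70.8]
eef_rot: [0.707, -0.706, 0.028, -0.03]
contact_force: [-1.1, 2.6, 6.4]
grip_width: 0.175
```

Emit:
{"fn": "servo_tool", "kwargs": {"moves": [{"translation": [0,-0.1,0],"turn": [0,0,0],"gripper": 0.0},{"translation": [0,-0.25,0],"turn": [0,0,0],"gripper": 0.0},{"translation": [0,-0.42,0],"turn": [0,0,0],"gripper": 0.0},{"translation": [0,-0.6,0],"turn": [0,0,0],"gripper": 0.0},{"translation": [0,-0.6,0],"turn": [0,0,0],"gripper": 0.0},{"translation": [0,-0.6,0],"turn": [0,0,0],"gripper": 0.0}]}}

```text
t: 24.93
eef_pos: [596.1, -83.2, 191.7]
eef_rot: [0.707, -0.706, 0.028, -0.031]
contact_force: [-0.5, 0.1, -2.3]
grip_width: 0.179
```

Run:
```python
from m import *
P,C=cloud(('top',)); rim(P,C,(250,590),(200,500),'carton'); rim(P,C,(250,600),(-500,-200),'crate')
st();to([(535,60,190,-4.7),(480,195,190,-4.7),(414,329,160,6)])
```

```text
carton 633 c [414.  330.8] size [200.1 171.2] ang 6.2
crate 657 c [ 442.  -323.8] size [200.1 171. ] ang 5.9
t 24.9833 pos [595.1 -83.  189.8] grip 0.176 F [-0.1 -0.6 -3. ]
t 24.98 at [595.1 -83.  189.8] yaw -4.75 tilt [ 0.001  0.    -1.   ] grip 0.176
(535, 60, 190, -4.7) tr [-0.359, -0.001, 0.687] turn_y -0.002 dist 155
(480, 195, 190, -4.7) tr [-0.329, -0.0, 0.65] turn_y -0.0 dist 146
(414, 329, 160, 6) tr [-0.384, 0.15, 0.641] turn_y -0.374 dist 152
```

Emit:
{"fn": "servo_tool", "kwargs": {"moves": [{"translation": [-0.359,0,0.687],"turn": [0,0,0],"gripper": 0.0},{"translation": [-0.359,0,0.687],"turn": [0,0,0],"gripper": 0.0},{"translation": [-0.359,0,0.687],"turn": [0,0,0],"gripper": 0.0},{"translation": [-0.359,0,0.687],"turn": [0,0,0],"gripper": 0.0},{"translation": [-0.359,0,0.687],"turn": [0,0,0],"gripper": 0.0}]}}

```text
t: 25.4
eef_pos: [531.7, 67.3, 187.7]
eef_rot: [0.707, -0.706, 0.028, -0.025]
contact_force: [1.3, 0.1, -2.5]
grip_width: 0.177
```

Emit:
{"fn": "servo_tool", "kwargs": {"moves": [{"translation": [-0.329,0,0.65],"turn": [0,0,0],"gripper": 0.0},{"translation": [-0.329,0,0.65],"turn": [0,0,0],"gripper": 0.0},{"translation": [-0.329,0,0.65],"turn": [0,0,0],"gripper": 0.0},{"translation": [-0.329,0,0.65],"turn": [0,0,0],"gripper": 0.0},{"translation": [-0.329,0,0.65],"turn": [0,0,0],"gripper": 0.0}]}}

```text
t: 25.82
eef_pos: [476.7, 200.3, 187.8]
eef_rot: [-0.707, 0.707, -0.028, 0.025]
contact_force: [0.4, 0.6, -1.8]
grip_width: 0.176
```

Emit:
{"fn": "servo_tool", "kwargs": {"moves": [{"translation": [-0.384,0.15,0.641],"turn": [0,-0.374,0],"gripper": 0.0},{"translation": [-0.384,0.15,0.641],"turn": [0,-0.374,0],"gripper": 0.0},{"translation": [-0.384,0.15,0.641],"turn": [0,-0.374,0],"gripper": 0.0},{"translation": [-0.384,0.15,0.641],"turn": [0,-0.374,0],"gripper": 0.0},{"translation": [-0.384,0.15,0.641],"turn": [0,-0.374,0],"gripper": 0.0},{"translation": [-0.384,0.15,0.641],"turn": [0,-0.374,0],"gripper": 0.0},{"translation": [-0.384,0.15,0.641],"turn": [0,-0.374,0],"gripper": 0.0}]}}

```text
t: 26.4
eef_pos: [414.3, 327.7, 158.6]
eef_rot: [-0.705, 0.707, 0.036, -0.037]
contact_force: [0.5, -0.2, -1.6]
grip_width: 0.172
```

Run:
```python
from h import *
st();to([(414,329,21,6)])
a=grab('side')['color'][100:400,240:540,::-1]
cv2.imwrite('pics/s10z.png',cv2.resize(a,None,fx=2,fy=2,interpolation=cv2.INTER_CUBIC))
```

```text
t 26.4 pos [414.3 327.7 158.6] grip 0.172 F [ 0.5 -0.2 -1.6]
t 26.4 at [414.3 327.7 158.6] yaw 5.93 tilt [-0.001 -0.002 -1.   ] grip 0.172
(414, 329, 21, 6) tr [-0.001, 0.688, 0.006] turn_y -0.003 dist 138
```

View pics/s10z.png

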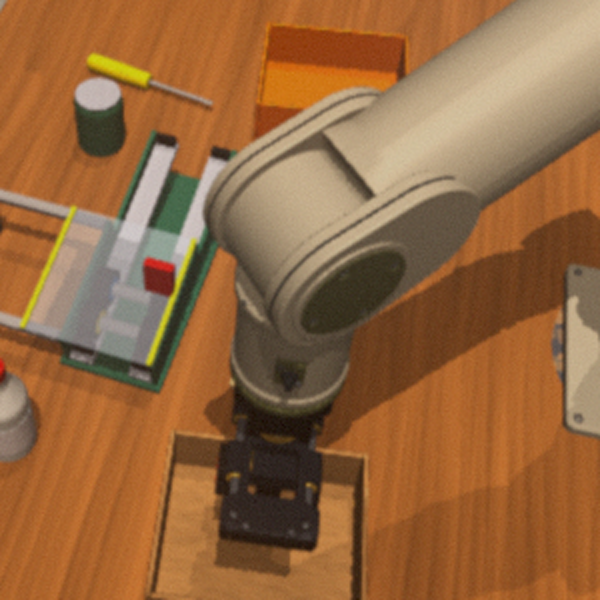

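The set is centred over the carton. Lower, release and lift.

Emit:
{"fn": "servo_tool", "kwargs": {"moves": [{"translation": [0,0.2,0],"turn": [0,0,0],"gripper": 0.0},{"translation": [0,0.4,0],"turn": [0,0,0],"gripper": 0.0},{"translation": [0,0.58,0],"turn": [0,0,0],"gripper": 0.0},{"translation": [0,0.66,0],"turn": [0,0,0],"gripper": 0.0},{"translation": [0,0.69,0],"turn": [0,0,0],"gripper": 0.0},{"translation": [0,0.69,0],"turn": [0,0,0],"gripper": 0.0},{"translation": [0,0.69,0],"turn": [0,0,0],"gripper": 0.0}]}}

```text
t: 27.03
eef_pos: [415.3, 328.9, 22.8]
eef_rot: [0.706, -0.706, -0.037, 0.036]
contact_force: [0.8, 0.1, -1.9]
grip_width: 0.174
```

Emit:
{"fn": "servo_tool", "kwargs": {"moves": [{"translation": [0,0,0],"turn": [0,0,0],"gripper": 0.5},{"translation": [0,0,0],"turn": [0,0,0],"gripper": 0.5},{"translation": [0,0,0],"turn": [0,0,0],"gripper": 0.5},{"translation": [0,0,0],"turn": [0,0,0],"gripper": 0.5},{"translation": [0,0,0],"turn": [0,0,0],"gripper": 0.5},{"translation": [0,-0.15,0],"turn": [0,0,0],"gripper": 0.5},{"translation": [0,-0.35,0],"turn": [0,0,0],"gripper": 0.5},{"translation": [0,-0.6,0],"turn": [0,0,0],"gripper": 0.5},{"translation": [0,-0.85,0],"turn": [0,0,0],"gripper": 0.5},{"translation": [0,-0.85,0],"turn": [0,0,0],"gripper": 0.5}]}}

```text
t: 27.87
eef_pos: [415.8, 330.3, 197.9]
eef_rot: [0.708, -0.704, -0.039, 0.035]
contact_force: [0.2, 0.6, 0.1]
grip_width: 0.5
```

Run:
```python
from h import *
# fin expected when shut: measure
f=grab('top'); p=pts(f); c=f['color'][f['depth']>0].astype(int)
m=(c[:,0]>130)&(c[:,1]<70)&(c[:,2]<70)&(p[:,0]>520)&(p[:,0]<700)&(p[:,1]>0)&(p[:,1]<190)&(p[:,2]>80)
print('fin',m.sum(),p[m].mean(0).round(1),p[m].min(0).round(),p[m].max(0).round())
st();to([(490,215,200,-4.7),(572,99,200,-4.7),(572,99,105,-4.7)])
```

```text
fin 46 [576.   98.1 131.3] [561.  93. 114.] [591. 103. 136.]
t 27.9167 pos [416.3 331.  199.1] grip 0.501 F [1.3 0.8 2.7]
t 27.92 at [416.3 331.  199.1] yaw 5.96 tilt [ 0.006  0.007 -1.   ] grip 0.501
(490, 215, 200, -4.7) tr [0.306, -0.005, -0.615] turn_y 0.372 dist 137
(572, 99, 200, -4.7) tr [0.456, -0.0, -0.544] turn_y -0.0 dist 142
(572, 99, 105, -4.7) tr [0.0, 0.475, 0.0] turn_y -0.0 dist 95
```

Emit:
{"fn": "servo_tool", "kwargs": {"moves": [{"translation": [0.306,0,-0.615],"turn": [0,0.372,0],"gripper": 0.5},{"translation": [0.306,0,-0.615],"turn": [0,0.372,0],"gripper": 0.5},{"translation": [0.306,0,-0.615],"turn": [0,0.372,0],"gripper": 0.5},{"translation": [0.306,0,-0.615],"turn": [0,0.372,0],"gripper": 0.5},{"translation": [0.306,0,-0.615],"turn": [0,0.372,0],"gripper": 0.5}]}}

```text
t: 28.33
eef_pos: [490.0, 208.7, 192.0]
eef_rot: [-0.706, 0.707, -0.031, 0.032]
contact_force: [-0.4, 0.4, -0.7]
grip_width: 0.497
```

Emit:
{"fn": "servo_tool", "kwargs": {"moves": [{"translation": [0.47,0,-0.544],"turn": [0,0,0],"gripper": 0.5},{"translation": [0.47,0,-0.544],"turn": [0,0,0],"gripper": 0.5},{"translation": [0.47,0,-0.544],"turn": [0,0,0],"gripper": 0.5},{"translation": [0.47,0,-0.544],"turn": [0,0,0],"gripper": 0.5},{"translation": [0.47,0,-0.544],"turn": [0,0,0],"gripper": 0.5},{"translation": [0.47,0,-0.544],"turn": [0,0,0],"gripper": 0.5},{"translation": [0.47,0,-0.544],"turn": [0,0,0],"gripper": 0.5}]}}

```text
t: 28.92
eef_pos: [572.1, 98.6, 191.4]
eef_rot: [0.707, -0.706, 0.029, -0.028]
contact_force: [-0.2, 0.4, -0.9]
grip_width: 0.501
```

Run:
```python
from m import *
to([(576,98,105,-4.7)])
a=grab('side')['color'][:,:,::-1]
cv2.imwrite('pics/s11z.png',a)
P,C=cloud(('side',)); rect(P,box(P,(360,470),(290,370),(15,60)),'set in carton')
```

```text
t 28.92 at [572.1  98.6 191.4] yaw -4.59 tilt [-0.001  0.001 -1.   ] grip 0.501
(576, 98, 105, -4.7) tr [0.02, 0.432, -0.002] turn_y 0.004 dist 87
set in carton 704 c [416.3 325.7] size [90.7 45.3] ang 5.1
```

View pics/s11z.png

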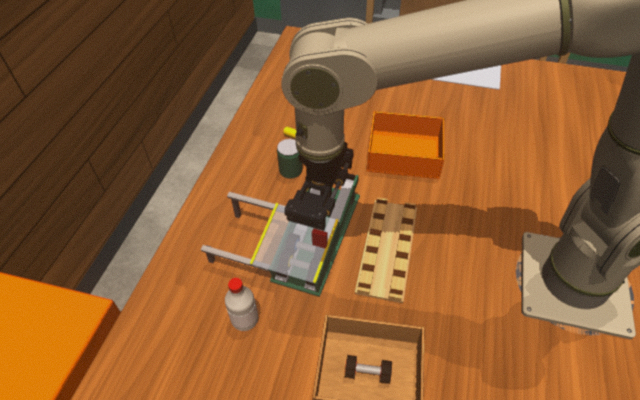

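The flat set lies in the carton at (370,370). Next I'll grip the fin and open the guard.

Emit:
{"fn": "servo_tool", "kwargs": {"moves": [{"translation": [0.02,0.2,0],"turn": [0,0,0],"gripper": 0.5},{"translation": [0.02,0.38,0],"turn": [0,0,0],"gripper": 0.5},{"translation": [0.02,0.432,0],"turn": [0,0,0],"gripper": 0.5},{"translation": [0.02,0.432,0],"turn": [0,0,0],"gripper": 0.5},{"translation": [0.02,0.432,0],"turn": [0,0,0],"gripper": 0.0}], "squeeze": 20}}

```text
t: 29.43
eef_pos: [576.7, 97.3, 106.3]
eef_rot: [0.707, -0.706, 0.029, -0.029]
contact_force: [0.8, -0.7, 0.9]
grip_width: 0.473
```

Emit:
{"fn": "servo_tool", "kwargs": {"moves": [{"translation": [0,0,0],"turn": [0,0,0],"gripper": 0.0},{"translation": [0,0,0],"turn": [0,0,0],"gripper": 0.0},{"translation": [0,0,0],"turn": [0,0,0],"gripper": 0.0},{"translation": [0,0,0],"turn": [0,0,0],"gripper": 0.0},{"translation": [0,0,0],"turn": [0,0,0],"gripper": 0.0},{"translation": [0,0,0],"turn": [0,0,0],"gripper": 0.0},{"translation": [0,0,0],"turn": [0,0,0],"gripper": 0.0},{"translation": [0,0,0],"turn": [0,0,0],"gripper": 0.0}]}}

```text
t: 30.1
eef_pos: [577.3, 98.8, 106.3]
eef_rot: [0.707, -0.706, 0.028, -0.029]
contact_force: [0.7, 6.0, 1.5]
grip_width: 0.14
```

Emit:
{"fn": "servo_tool", "kwargs": {"moves": [{"translation": [0.08,0,0],"turn": [0,0,0],"gripper": 0.0},{"translation": [0.16,0,0],"turn": [0,0,0],"gripper": 0.0},{"translation": [0.24,0,0],"turn": [0,0,0],"gripper": 0.0},{"translation": [0.32,0,0],"turn": [0,0,0],"gripper": 0.0},{"translation": [0.4,0,0],"turn": [0,0,0],"gripper": 0.0},{"translation": [0.48,0,0],"turn": [0,0,0],"gripper": 0.0},{"translation": [0.53,0,0],"turn": [0,0,0],"gripper": 0.0},{"translation": [0.53,0,0],"turn": [0,0,0],"gripper": 0.0}]}}

```text
t: 30.77
eef_pos: [684.6, 90.1, 106.3]
eef_rot: [0.707, -0.706, 0.027, -0.029]
contact_force: [1.2, 5.4, 4.0]
grip_width: 0.135
```

Emit:
{"fn": "servo_tool", "kwargs": {"moves": [{"translation": [0.02,0,0],"turn": [0,0,0],"gripper": 0.0},{"translation": [0.03,0,0],"turn": [0,0,0],"gripper": 0.0},{"translation": [0.03,0,0],"turn": [0,0,0],"gripper": 0.0}]}}

```text
t: 31.02
eef_pos: [687.1, 89.9, 106.2]
eef_rot: [0.708, -0.706, 0.029, -0.027]
contact_force: [-10.1, 4.5, 10.6]
grip_width: 0.135
```

Emit:
{"fn": "servo_tool", "kwargs": {"moves": [{"translation": [0,0,0],"turn": [0,0,0],"gripper": 0.5},{"translation": [0,0,0],"turn": [0,0,0],"gripper": 0.5},{"translation": [0,0,0],"turn": [0,0,0],"gripper": 0.5},{"translation": [0,0,0],"turn": [0,0,0],"gripper": 0.5},{"translation": [0,-0.2,0],"turn": [0,0,0],"gripper": 0.5},{"translation": [0,-0.4,0],"turn": [0,0,0],"gripper": 0.5},{"translation": [-0.35,-0.45,-0.7],"turn": [0,0,0],"gripper": 0.35},{"translation": [-0.35,-0.45,-0.7],"turn": [0,0,0],"gripper": 0.35},{"translation": [-0.35,-0.45,-0.7],"turn": [0,0,0],"gripper": 0.35},{"translation": [-0.35,-0.45,-0.7],"turn": [0,0,0],"gripper": 0.35}]}}

```text
t: 31.85
eef_pos: [605.4, -50.0, 195.8]
eef_rot: [-0.706, 0.707, -0.03, 0.03]
contact_force: [0.6, -1.0, 0.1]
grip_width: 0.358
```

Run:
```python
from m import *
for cam in ('top','side'):
    f=grab(cam); 
    if cam=='side': cv2.imwrite('pics/s12z.png',cv2.resize(f['color'][110:310,210:410,::-1],None,fx=3,fy=3,interpolation=cv2.INTER_CUBIC))
    P=pts(f); C=f['color'][f['depth']>0].astype(int); sp=C.max(1)-C.min(1)
    c=np.array([604.5,16.7]); a=np.deg2rad(-4.7); X=np.array([np.cos(a),np.sin(a)]); Y=np.array([-X[1],X[0]])
    Q=np.c_[(P[:,:2]-c)@X,(P[:,:2]-c)@Y,P[:,2]]
    for y0 in (117,74):
        z0=45-.194*y0+22
        m=box(Q,(-18,18),(y0-18,y0+18),(z0-4,z0+14))&(sp<60); t=box(Q,(-50,50),(y0-18,y0+18),(z0+4,z0+30))&(C.max(1)<70)
        q=np.median(P[m],0); print(cam,y0,m.sum(),'ramp',np.median(Q[m],0).round(1),'world',q.round(1),'slope',np.polyfit(Q[m,0],Q[m,1],1).round(3) if m.sum()>5 else '', 'tyre x',np.percentile(Q[t,0],[1,99]).round(1) if t.any() else '')
    if cam=='top': rim(P,C,(250,590),(200,500),'carton'); rim(P,C,(250,600),(-500,-200),'crate')
to([(614,133,150,-4.7),(614,133,34,-4.7)])
```

```text
top 117 76 ramp [ -0.3 117.6  50.5] world [614.3 133.4  50.5] slope [-3.00000e-03  1.17901e+02] tyre x [-46.3  49.6]
top 74 80 ramp [ 0.7 75.  58.8] world [611.2  91.7  58.8] slope [-1.4000e-02  7.5184e+01] tyre x [-46.3  49.8]
carton 617 c [414.1 331.3] size [200.3 171.6] ang 6.3
crate 662 c [ 441.9 -323.8] size [200.1 170.9] ang 6.1
side 117 108 ramp [1.00e-01 1.19e+02 5.18e+01] world [614.3 135.2  51.8] slope [1.10000e-02 1.18246e+02] tyre x [-46.7  49.3]
side 74 109 ramp [-0.  76.2 60. ] world [610.8  92.8  60. ] slope [-1.3000e-02  7.5295e+01] tyre x [-46.5  49.5]
t 31.95 at [604.9 -53.6 196.7] yaw -5.2 tilt [ 0.001 -0.002 -1.   ] grip 0.355
(614, 133, 150, -4.7) tr [-0.039, 0.233, 0.933] turn_y -0.018 dist 193
(614, 133, 34, -4.7) tr [0.0, 0.58, 0.0] turn_y -0.0 dist 116
```

View pics/s12z.png

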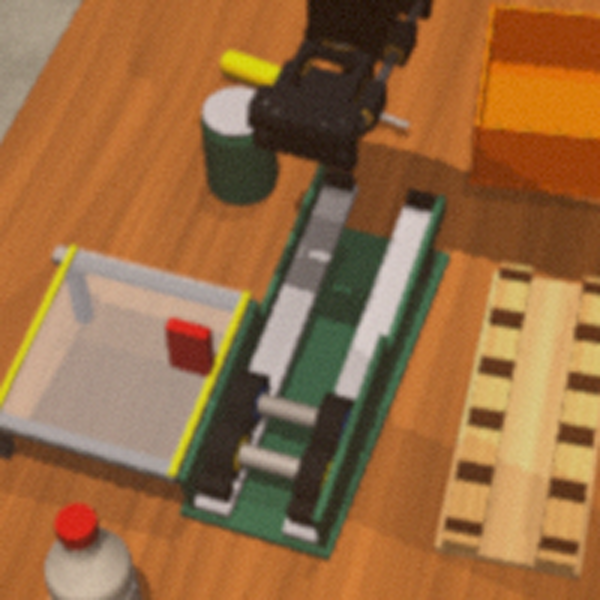

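The guard is open and both sets lie square in the bay, at ~(290,410) and ~(270,460), matching the expected positions. I'll take the upper one (blue) first.

Run:
```python
from h import *
to([(611,92,150,-4.7),(611,92,39,-4.7)])
```

```text
t 31.95 at [604.9 -53.6 196.7] yaw -5.2 tilt [ 0.001 -0.002 -1.   ] grip 0.355
(611, 92, 150, -4.7) tr [-0.036, 0.233, 0.728] turn_y -0.018 dist 153
(611, 92, 39, -4.7) tr [0.0, 0.555, 0.0] turn_y -0.0 dist 111
```

Emit:
{"fn": "servo_tool", "kwargs": {"moves": [{"translation": [-0.02,0.1,0.3],"turn": [0,-0.018,0],"gripper": 0.35},{"translation": [-0.035,0.2,0.6],"turn": [0,-0.018,0],"gripper": 0.35},{"translation": [-0.035,0.233,0.729],"turn": [0,-0.018,0],"gripper": 0.35},{"translation": [-0.035,0.233,0.729],"turn": [0,-0.018,0],"gripper": 0.35},{"translation": [-0.035,0.233,0.729],"turn": [0,-0.018,0],"gripper": 0.35},{"translation": [-0.035,0.233,0.729],"turn": [0,-0.018,0],"gripper": 0.35},{"translation": [-0.035,0.233,0.729],"turn": [0,-0.018,0],"gripper": 0.35}]}}

```text
t: 32.53
eef_pos: [612.2, 98.6, 148.9]
eef_rot: [-0.706, 0.707, -0.026, 0.026]
contact_force: [0.2, -0.5, -0.7]
grip_width: 0.35
```

Run:
```python
from h import *
to([(611,92,39,-4.7)])
```

```text
t 32.53 at [612.2  98.6 148.9] yaw -4.21 tilt [ 0.    -0.001 -1.   ] grip 0.35
(611, 92, 39, -4.7) tr [-0.004, 0.549, -0.033] turn_y 0.017 dist 110
```

Emit:
{"fn": "servo_tool", "kwargs": {"moves": [{"translation": [-0.004,0.15,-0.033],"turn": [0,0.017,0],"gripper": 0.35},{"translation": [-0.004,0.2,-0.033],"turn": [0,0.017,0],"gripper": 0.35},{"translation": [-0.004,0.2,-0.033],"turn": [0,0.017,0],"gripper": 0.35},{"translation": [-0.004,0.2,-0.033],"turn": [0,0.017,0],"gripper": 0.35}]}}

```text
t: 32.87
eef_pos: [610.6, 92.1, 108.9]
eef_rot: [-0.706, 0.707, -0.03, 0.029]
contact_force: [0.1, -0.3, 1.9]
grip_width: 0.35
```

Run:
```python
from h import *
to([(611,92,39,-4.7)])
```

```text
t 32.87 at [610.6  92.1 108.9] yaw -4.74 tilt [-0.001 -0.    -1.   ] grip 0.35
(611, 92, 39, -4.7) tr [0.002, 0.349, -0.0] turn_y -0.001 dist 70
```

Emit:
{"fn": "servo_tool", "kwargs": {"moves": [{"translation": [0,0.12,0],"turn": [0,0,0],"gripper": 0.35},{"translation": [0,0.24,0],"turn": [0,0,0],"gripper": 0.35},{"translation": [0,0.345,0],"turn": [0,0,0],"gripper": 0.35},{"translation": [0,0.345,0],"turn": [0,0,0],"gripper": 0.35},{"translation": [0,0.345,0],"turn": [0,0,0],"gripper": 0.0},{"translation": [0,0.345,0],"turn": [0,0,0],"gripper": 0.0},{"translation": [0,0.345,0],"turn": [0,0,0],"gripper": 0.0},{"translation": [0,0.345,0],"turn": [0,0,0],"gripper": 0.0},{"translation": [0,0.345,0],"turn": [0,0,0],"gripper": 0.0},{"translation": [0,0.345,0],"turn": [0,0,0],"gripper": 0.0}]}}

```text
t: 33.7
eef_pos: [611.9, 90.6, 41.8]
eef_rot: [-0.706, 0.707, -0.029, 0.03]
contact_force: [-0.8, -7.8, 2.9]
grip_width: 0.174
```

Emit:
{"fn": "servo_tool", "kwargs": {"moves": [{"translation": [0,0,0],"turn": [0,0,0],"gripper": 0.0},{"translation": [0,-0.1,0],"turn": [0,0,0],"gripper": 0.0},{"translation": [0,-0.25,0],"turn": [0,0,0],"gripper": 0.0},{"translation": [0,-0.42,0],"turn": [0,0,0],"gripper": 0.0},{"translation": [0,-0.6,0],"turn": [0,0,0],"gripper": 0.0},{"translation": [0,-0.75,0],"turn": [0,0,0],"gripper": 0.0},{"translation": [0,-0.75,0],"turn": [0,0,0],"gripper": 0.0},{"translation": [0,-0.75,0],"turn": [0,0,0],"gripper": 0.0}]}}

```text
t: 34.37
eef_pos: [612.0, 93.1, 192.8]
eef_rot: [0.707, -0.706, 0.027, -0.03]
contact_force: [-0.3, -0.4, -4.3]
grip_width: 0.174
```

Run:
```python
from m import *
f=grab('side'); cv2.imwrite('pics/s13z.png',cv2.resize(f['color'][110:310,210:410,::-1],None,fx=3,fy=3,interpolation=cv2.INTER_CUBIC))
P,C=cloud(('top',)); rim(P,C,(250,600),(-500,-200),'crate')
st()
a=np.deg2rad(6); Y=np.array([-np.sin(a),np.cos(a)]); c=np.array([442,-324]); p1=c-38*Y; p2=c+38*Y; print(p1,p2)
to([(560,-70,190,-4.7),(505,-215,190,0),(*p1.round(),160,6),(*p1.round(),21,6)])
```

```text
crate 674 c [ 442.1 -324.4] size [200.3 171.9] ang 6.1
t 34.4667 pos [610.3  93.1 189.4] grip 0.178 F [ 0.9  0.1 -4.1]
[ 445.9720816  -361.79183202] [ 438.0279184  -286.20816798]
t 34.47 at [610.3  93.1 189.4] yaw -4.65 tilt [-0.001  0.    -1.   ] grip 0.178
(560, -70, 190, -4.7) tr [-0.184, -0.003, -0.833] turn_y 0.002 dist 171
(505, -215, 190, 0) tr [-0.215, -0.0, -0.745] turn_y -0.164 dist 155
(np.float64(446.0), np.float64(-362.0), 160, 6) tr [-0.295, 0.15, -0.735] turn_y -0.209 dist 161
(np.float64(446.0), np.float64(-362.0), 21, 6) tr [0.0, 0.695, 0.0] turn_y -0.0 dist 139
```

View pics/s13z.png

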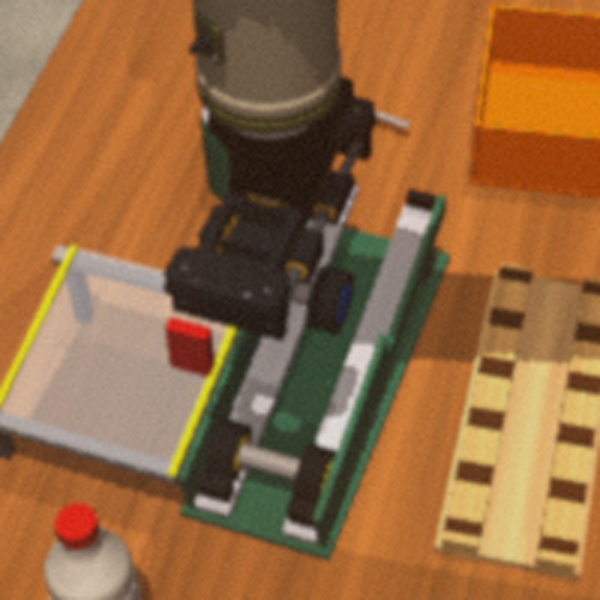

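The blue set is held and the yellow one is still in the bay. Carry it to the crate's -y half.

Emit:
{"fn": "servo_tool", "kwargs": {"moves": [{"translation": [-0.184,0,-0.833],"turn": [0,0,0],"gripper": 0.0},{"translation": [-0.184,0,-0.833],"turn": [0,0,0],"gripper": 0.0},{"translation": [-0.184,0,-0.833],"turn": [0,0,0],"gripper": 0.0},{"translation": [-0.184,0,-0.833],"turn": [0,0,0],"gripper": 0.0},{"translation": [-0.184,0,-0.833],"turn": [0,0,0],"gripper": 0.0}]}}

```text
t: 34.88
eef_pos: [557.1, -79.4, 188.9]
eef_rot: [-0.705, 0.708, -0.033, 0.032]
contact_force: [-0.2, -0.9, -1.7]
grip_width: 0.174
```

Emit:
{"fn": "servo_tool", "kwargs": {"moves": [{"translation": [-0.215,0,-0.745],"turn": [0,-0.164,0],"gripper": 0.0},{"translation": [-0.215,0,-0.745],"turn": [0,-0.164,0],"gripper": 0.0},{"translation": [-0.215,0,-0.745],"turn": [0,-0.164,0],"gripper": 0.0},{"translation": [-0.215,0,-0.745],"turn": [0,-0.164,0],"gripper": 0.0},{"translation": [-0.215,0,-0.745],"turn": [0,-0.164,0],"gripper": 0.0}]}}

```text
t: 35.3
eef_pos: [501.4, -222.3, 189.0]
eef_rot: [-0.706, 0.708, -0.004, 0.002]
contact_force: [-0.1, -0.7, -2.6]
grip_width: 0.175
```

Emit:
{"fn": "servo_tool", "kwargs": {"moves": [{"translation": [-0.295,0.15,-0.735],"turn": [0,-0.21,0],"gripper": 0.0},{"translation": [-0.295,0.15,-0.735],"turn": [0,-0.21,0],"gripper": 0.0},{"translation": [-0.295,0.15,-0.735],"turn": [0,-0.21,0],"gripper": 0.0},{"translation": [-0.295,0.15,-0.735],"turn": [0,-0.21,0],"gripper": 0.0},{"translation": [-0.295,0.15,-0.735],"turn": [0,-0.21,0],"gripper": 0.0},{"translation": [-0.295,0.15,-0.735],"turn": [0,-0.21,0],"gripper": 0.0},{"translation": [-0.295,0.15,-0.735],"turn": [0,-0.21,0],"gripper": 0.0}]}}

```text
t: 35.88
eef_pos: [446.5, -361.3, 158.6]
eef_rot: [0.707, -0.706, -0.037, 0.038]
contact_force: [0.4, 0.9, -2.7]
grip_width: 0.177
```

Run:
```python
from m import *
P,C=cloud(('side',)); rim(P,C,(250,600),(-500,-200),'crate')
to([(446,-361,20,6)])
```

```text
crate 640 c [ 440.8 -325.9] size [198.8 176.7] ang 5.9
t 35.93 at [ 447.2 -360.7  158.9] yaw 6.14 tilt [-0.001  0.001 -1.   ] grip 0.178
(446, -361, 20, 6) tr [-0.006, 0.695, -0.001] turn_y 0.005 dist 139
```

Emit:
{"fn": "servo_tool", "kwargs": {"moves": [{"translation": [0,0.2,0],"turn": [0,0,0],"gripper": 0.0},{"translation": [0,0.4,0],"turn": [0,0,0],"gripper": 0.0},{"translation": [0,0.58,0],"turn": [0,0,0],"gripper": 0.0},{"translation": [0,0.66,0],"turn": [0,0,0],"gripper": 0.0},{"translation": [0,0.698,0],"turn": [0,0,0],"gripper": 0.0},{"translation": [0,0.698,0],"turn": [0,0,0],"gripper": 0.0},{"translation": [0,0.698,0],"turn": [0,0,0],"gripper": 0.0},{"translation": [0,0.698,0],"turn": [0,0,0],"gripper": 0.0}]}}

```text
t: 36.6
eef_pos: [448.0, -362.4, 21.8]
eef_rot: [-0.706, 0.707, 0.038, -0.037]
contact_force: [0.6, -0.2, -2.9]
grip_width: 0.177
```

Emit:
{"fn": "servo_tool", "kwargs": {"moves": [{"translation": [0,0,0],"turn": [0,0,0],"gripper": 0.35},{"translation": [0,0,0],"turn": [0,0,0],"gripper": 0.35},{"translation": [0,0,0],"turn": [0,0,0],"gripper": 0.35},{"translation": [0,0,0],"turn": [0,0,0],"gripper": 0.35},{"translation": [0,0,0],"turn": [0,0,0],"gripper": 0.35},{"translation": [0,-0.15,0],"turn": [0,0,0],"gripper": 0.35},{"translation": [0,-0.35,0],"turn": [0,0,0],"gripper": 0.35},{"translation": [0,-0.6,0],"turn": [0,0,0],"gripper": 0.35},{"translation": [0,-0.8,0],"turn": [0,0,0],"gripper": 0.35},{"translation": [0,-0.8,0],"turn": [0,0,0],"gripper": 0.35}]}}

```text
t: 37.43
eef_pos: [448.7, -364.4, 187.3]
eef_rot: [-0.704, 0.708, 0.04, -0.034]
contact_force: [1.3, -0.8, 0.0]
grip_width: 0.35
```

Run:
```python
from m import *
st();to([(505,-215,180,0),(560,-60,180,-4.7),(605,80,170,-4.7)])
```

```text
t 37.4333 pos [ 448.7 -364.4  187.3] grip 0.35 F [ 1.3 -0.8  0. ]
t 37.43 at [ 448.7 -364.4  187.3] yaw 6.01 tilt [ 0.008 -0.004 -1.   ] grip 0.35
(505, -215, 180, 0) tr [0.358, 0.037, 0.713] turn_y 0.21 dist 160
(560, -60, 180, -4.7) tr [0.275, -0.0, 0.775] turn_y 0.164 dist 164
(605, 80, 170, -4.7) tr [0.167, 0.05, 0.716] turn_y -0.0 dist 147
```

Emit:
{"fn": "servo_tool", "kwargs": {"moves": [{"translation": [0.358,0.03,0.713],"turn": [0,0.21,0],"gripper": 0.35},{"translation": [0.358,0.03,0.713],"turn": [0,0.21,0],"gripper": 0.35},{"translation": [0.358,0.03,0.713],"turn": [0,0.21,0],"gripper": 0.35},{"translation": [0.358,0.03,0.713],"turn": [0,0.21,0],"gripper": 0.35},{"translation": [0.358,0.03,0.713],"turn": [0,0.21,0],"gripper": 0.35}]}}

```text
t: 37.85
eef_pos: [505.9, -204.3, 173.5]
eef_rot: [0.708, -0.706, -0.004, 0.004]
contact_force: [-0.1, 0.1, -0.1]
grip_width: 0.348
```

Emit:
{"fn": "servo_tool", "kwargs": {"moves": [{"translation": [0.275,0,0.775],"turn": [0,0.164,0],"gripper": 0.35},{"translation": [0.275,0,0.775],"turn": [0,0.164,0],"gripper": 0.35},{"translation": [0.275,0,0.775],"turn": [0,0.164,0],"gripper": 0.35},{"translation": [0.275,0,0.775],"turn": [0,0.164,0],"gripper": 0.35},{"translation": [0.275,0,0.775],"turn": [0,0.164,0],"gripper": 0.35}]}}

```text
t: 38.27
eef_pos: [559.8, -48.3, 173.6]
eef_rot: [0.708, -0.706, 0.025, -0.025]
contact_force: [0.1, 1.0, 1.5]
grip_width: 0.349
```

Emit:
{"fn": "servo_tool", "kwargs": {"moves": [{"translation": [0.2,0.05,0.95],"turn": [0,0,0],"gripper": 0.35},{"translation": [0.2,0.05,0.95],"turn": [0,0,0],"gripper": 0.35},{"translation": [0.2,0.05,0.95],"turn": [0,0,0],"gripper": 0.35},{"translation": [0.2,0.05,0.95],"turn": [0,0,0],"gripper": 0.35},{"translation": [0.2,0.05,0.95],"turn": [0,0,0],"gripper": 0.35},{"translation": [0.2,0.05,0.95],"turn": [0,0,0],"gripper": 0.35},{"translation": [0.2,0.05,0.95],"turn": [0,0,0],"gripper": 0.35}]}}

```text
t: 38.85
eef_pos: [613.0, 130.0, 163.3]
eef_rot: [-0.706, 0.707, -0.028, 0.027]
contact_force: [0.2, -0.3, 0.5]
grip_width: 0.353
```

Run:
```python
from m import *
f=grab('side'); cv2.imwrite('pics/s14.png',f['color'][:,:,::-1])
to([(614.3,134,110,-4.7)])
```

```text
t 38.9 at [613.  127.9 163.7] yaw -4.64 tilt [-0.    -0.001 -1.   ] grip 0.35
(614.3, 134, 110, -4.7) tr [0.004, 0.269, 0.031] turn_y 0.002 dist 54
```

View pics/s14.png

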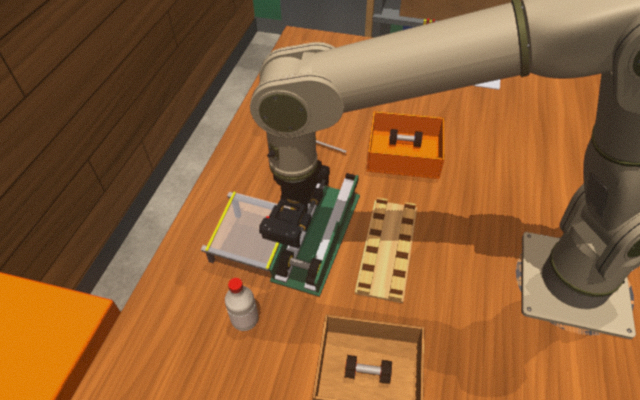

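The blue set lies in the crate at (405,138). Next I align over the yellow one.

Emit:
{"fn": "servo_tool", "kwargs": {"moves": [{"translation": [0.004,0.15,0.025],"turn": [0,0,0],"gripper": 0.35},{"translation": [0.004,0.269,0.025],"turn": [0,0,0],"gripper": 0.35},{"translation": [0.004,0.269,0.025],"turn": [0,0,0],"gripper": 0.35},{"translation": [0.004,0.269,0.025],"turn": [0,0,0],"gripper": 0.35}]}}

```text
t: 39.23
eef_pos: [613.6, 131.3, 110.0]
eef_rot: [-0.706, 0.707, -0.03, 0.029]
contact_force: [0.1, 0.8, -0.3]
grip_width: 0.35
```

Run:
```python
from m import *
to([(614.3,134,32,-4.7)])
```

```text
t 39.23 at [613.6 131.3 110. ] yaw -4.79 tilt [-0.002 -0.001 -1.   ] grip 0.35
(614.3, 134, 32, -4.7) tr [0.002, 0.39, 0.014] turn_y -0.003 dist 78
```

Emit:
{"fn": "servo_tool", "kwargs": {"moves": [{"translation": [0.002,0.12,0.014],"turn": [0,0,0],"gripper": 0.35},{"translation": [0.002,0.24,0.014],"turn": [0,0,0],"gripper": 0.35},{"translation": [0.002,0.385,0.014],"turn": [0,0,0],"gripper": 0.35},{"translation": [0.002,0.385,0.014],"turn": [0,0,0],"gripper": 0.35},{"translation": [0.002,0.385,0.014],"turn": [0,0,0],"gripper": 0.0},{"translation": [0.002,0.385,0.014],"turn": [0,0,0],"gripper": 0.0},{"translation": [0.002,0.385,0.014],"turn": [0,0,0],"gripper": 0.0},{"translation": [0.002,0.385,0.014],"turn": [0,0,0],"gripper": 0.0},{"translation": [0.002,0.385,0.014],"turn": [0,0,0],"gripper": 0.0},{"translation": [0.002,0.385,0.014],"turn": [0,0,0],"gripper": 0.0}]}}

```text
t: 40.07
eef_pos: [616.4, 133.4, 36.1]
eef_rot: [-0.706, 0.707, -0.028, 0.031]
contact_force: [-1.1, -7.3, 3.7]
grip_width: 0.173
```

Emit:
{"fn": "servo_tool", "kwargs": {"moves": [{"translation": [0,0,0],"turn": [0,0,0],"gripper": 0.0},{"translation": [0,-0.1,0],"turn": [0,0,0],"gripper": 0.0},{"translation": [0,-0.25,0],"turn": [0,0,0],"gripper": 0.0},{"translation": [0,-0.42,0],"turn": [0,0,0],"gripper": 0.0},{"translation": [0,-0.6,0],"turn": [0,0,0],"gripper": 0.0},{"translation": [0,-0.8,0],"turn": [0,0,0],"gripper": 0.0},{"translation": [0,-0.8,0],"turn": [0,0,0],"gripper": 0.0},{"translation": [0,-0.8,0],"turn": [0,0,0],"gripper": 0.0}]}}

```text
t: 40.73
eef_pos: [616.6, 136.1, 197.6]
eef_rot: [0.708, -0.705, 0.027, -0.031]
contact_force: [0.3, 0.2, -3.3]
grip_width: 0.177
```

Run:
```python
from m import *
P,C=cloud(('top',)); rim(P,C,(250,600),(-500,-200),'crate')
st()
to([(560,-30,190,-4.7),(495,-165,190,0),(438,-287,160,6)])
```

```text
crate 664 c [ 441.9 -324.2] size [199.9 171.3] ang 5.9
t 40.7833 pos [615.3 136.1 195. ] grip 0.176 F [-0.7 -0.5 -3.8]
t 40.78 at [615.3 136.1 195. ] yaw -4.67 tilt [ 0.002  0.001 -1.   ] grip 0.176
(560, -30, 190, -4.7) tr [-0.208, 0.025, -0.85] turn_y 0.001 dist 175
(495, -165, 190, 0) tr [-0.269, -0.0, -0.699] turn_y -0.164 dist 150
(438, -287, 160, 6) tr [-0.285, 0.15, -0.61] turn_y -0.209 dist 138
```

Emit:
{"fn": "servo_tool", "kwargs": {"moves": [{"translation": [-0.208,0.02,-0.85],"turn": [0,0,0],"gripper": 0.0},{"translation": [-0.208,0.02,-0.85],"turn": [0,0,0],"gripper": 0.0},{"translation": [-0.208,0.02,-0.85],"turn": [0,0,0],"gripper": 0.0},{"translation": [-0.208,0.02,-0.85],"turn": [0,0,0],"gripper": 0.0},{"translation": [-0.208,0.02,-0.85],"turn": [0,0,0],"gripper": 0.0}]}}

```text
t: 41.2
eef_pos: [556.3, -38.3, 188.4]
eef_rot: [-0.705, 0.707, -0.033, 0.031]
contact_force: [-0.6, -1.7, -1.7]
grip_width: 0.166
```

Emit:
{"fn": "servo_tool", "kwargs": {"moves": [{"translation": [-0.269,0,-0.7],"turn": [0,-0.164,0],"gripper": 0.0},{"translation": [-0.269,0,-0.7],"turn": [0,-0.164,0],"gripper": 0.0},{"translation": [-0.269,0,-0.7],"turn": [0,-0.164,0],"gripper": 0.0},{"translation": [-0.269,0,-0.7],"turn": [0,-0.164,0],"gripper": 0.0},{"translation": [-0.269,0,-0.7],"turn": [0,-0.164,0],"gripper": 0.0}]}}

```text
t: 41.62
eef_pos: [490.8, -171.2, 188.7]
eef_rot: [-0.707, 0.707, -0.004, 0.002]
contact_force: [-0.2, 0.6, -3.3]
grip_width: 0.177
```

Emit:
{"fn": "servo_tool", "kwargs": {"moves": [{"translation": [-0.285,0.15,-0.61],"turn": [0,-0.21,0],"gripper": 0.0},{"translation": [-0.285,0.15,-0.61],"turn": [0,-0.21,0],"gripper": 0.0},{"translation": [-0.285,0.15,-0.61],"turn": [0,-0.21,0],"gripper": 0.0},{"translation": [-0.285,0.15,-0.61],"turn": [0,-0.21,0],"gripper": 0.0},{"translation": [-0.285,0.15,-0.61],"turn": [0,-0.21,0],"gripper": 0.0},{"translation": [-0.285,0.15,-0.61],"turn": [0,-0.21,0],"gripper": 0.0}]}}

```text
t: 42.12
eef_pos: [436.5, -287.4, 158.3]
eef_rot: [0.706, -0.706, -0.036, 0.037]
contact_force: [0.3, 0.2, -2.5]
grip_width: 0.178
```

Run:
```python
from m import *
f=grab('side'); cv2.imwrite('pics/s15z.png',cv2.resize(f['color'][60:260,270:520,::-1],None,fx=3,fy=3,interpolation=cv2.INTER_CUBIC))
to([(438,-287,21,6)])
```

```text
t 42.17 at [ 437.4 -286.4  158.5] yaw 6.05 tilt [-0.001  0.001 -1.   ] grip 0.173
(438, -287, 21, 6) tr [0.003, 0.688, -0.003] turn_y 0.002 dist 138
```

View pics/s15z.png

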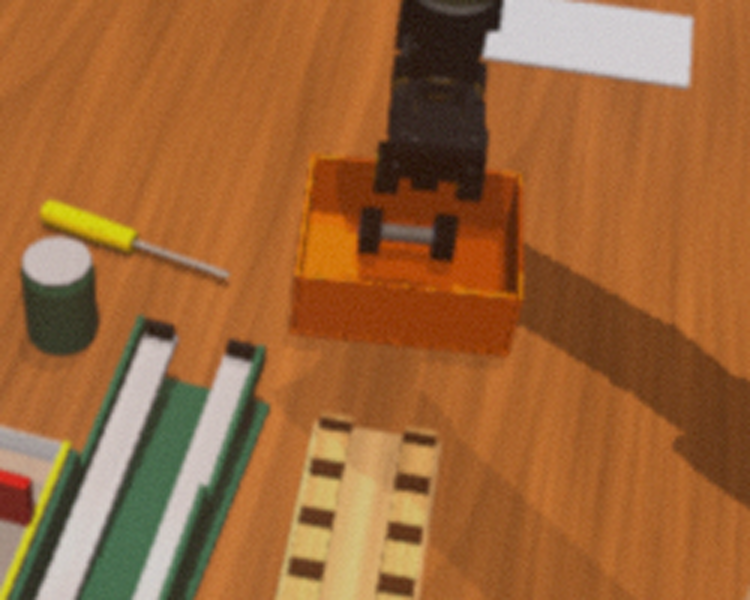

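Run:
```python
from m import *
f=grab('side'); W=np.linalg.inv(np.array(f['cam_to_world'])); K=f['camera_matrix']
for p in ((437,-286,167),(446,-361,27),(437,-286,220)):
    q=K@(W@np.array([*p,1]))[:3]; q=q[:2]/q[2]; print(p,q.round(),((q-[270,60])*3).round())
P,C=pts(f),f['color'][f['depth']>0].astype(int)
m=box(P,(350,540),(-400,-245),(12,66))&(C.max(1)<70); print('dark',m.sum(),P[m].mean(0).round(1) if m.any() else '')
m=box(P,(350,540),(-400,-245),(110,200)); print('held', m.sum(), P[m].min(0).round(),P[m].max(0).round())
print(nets.masks_of('wheelset_1',f)[:4].__len__(),[(r['p'],r['extent'],np.median(pts(f,r['pixels']),0).round()) for r in nets.masks_of('wheelset_1',f)[:4]])
```

```text
(437, -286, 167) [410. 118.] [421. 173.]
(446, -361, 27) [404. 139.] [403. 237.]
(437, -286, 220) [413. 101.] [429. 123.]
dark 182 [ 443.1 -351.7   41.7]
held 185 [ 386. -300.  153.] [ 479. -259.  193.]
3 [(0.85, [390.4, 129.5, 423.9, 144.7], array([ 445., -355.,   37.])), (0.61, [347.2, 354.8, 392.8, 382.0], array([414., 330.,  38.])), (0.55, [395.1, 107.1, 431.4, 124.9], array([ 469., -268.,  172.]))]
```

The geometry confirms it: the blue set lies at the -y side of the crate, and the yellow one is held at (437,-286). Lower and release.

Emit:
{"fn": "servo_tool", "kwargs": {"moves": [{"translation": [0,0.2,0],"turn": [0,0,0],"gripper": 0.0},{"translation": [0,0.4,0],"turn": [0,0,0],"gripper": 0.0},{"translation": [0,0.58,0],"turn": [0,0,0],"gripper": 0.0},{"translation": [0,0.66,0],"turn": [0,0,0],"gripper": 0.0},{"translation": [0,0.688,0],"turn": [0,0,0],"gripper": 0.0},{"translation": [0,0.688,0],"turn": [0,0,0],"gripper": 0.0},{"translation": [0,0.688,0],"turn": [0,0,0],"gripper": 0.0},{"translation": [0,0.688,0],"turn": [0,0,0],"gripper": 0.0}]}}

```text
t: 42.98
eef_pos: [439.0, -287.5, 23.3]
eef_rot: [-0.706, 0.706, 0.038, -0.037]
contact_force: [0.1, -0.9, -3.3]
grip_width: 0.176
```

Emit:
{"fn": "servo_tool", "kwargs": {"moves": [{"translation": [0,0,0],"turn": [0,0,0],"gripper": 0.35},{"translation": [0,0,0],"turn": [0,0,0],"gripper": 0.35},{"translation": [0,0,0],"turn": [0,0,0],"gripper": 0.35},{"translation": [0,0,0],"turn": [0,0,0],"gripper": 0.35},{"translation": [0,0,0],"turn": [0,0,0],"gripper": 0.35},{"translation": [0,-0.15,0],"turn": [0,0,0],"gripper": 0.35},{"translation": [0,-0.35,0],"turn": [0,0,0],"gripper": 0.35},{"translation": [0,-0.6,0],"turn": [0,0,0],"gripper": 0.35},{"translation": [0,-0.87,0],"turn": [0,0,0],"gripper": 0.35},{"translation": [0,-0.87,0],"turn": [0,0,0],"gripper": 0.35}]}}

```text
t: 43.82
eef_pos: [438.7, -288.4, 200.6]
eef_rot: [-0.705, 0.707, 0.039, -0.035]
contact_force: [-0.5, -0.8, -0.3]
grip_width: 0.353
```

Run:
```python
from m import *
st();to([(520,-160,195,0),(600,-35,195,-4.7),(686,89,195,-4.7)])
```

```text
t 43.8167 pos [ 438.7 -288.4  200.6] grip 0.353 F [-0.5 -0.8 -0.3]
t 43.82 at [ 438.7 -288.4  200.6] yaw 6.0 tilt [ 0.005 -0.002 -1.   ] grip 0.353
(520, -160, 195, 0) tr [0.472, 0.028, 0.596] turn_y 0.21 dist 152
(600, -35, 195, -4.7) tr [0.4, -0.0, 0.625] turn_y 0.164 dist 148
(686, 89, 195, -4.7) tr [0.378, -0.0, 0.653] turn_y -0.0 dist 151
```

Emit:
{"fn": "servo_tool", "kwargs": {"moves": [{"translation": [0.472,0.02,0.596],"turn": [0,0.21,0],"gripper": 0.5},{"translation": [0.472,0.02,0.596],"turn": [0,0.21,0],"gripper": 0.5},{"translation": [0.472,0.02,0.596],"turn": [0,0.21,0],"gripper": 0.5},{"translation": [0.472,0.02,0.596],"turn": [0,0.21,0],"gripper": 0.5},{"translation": [0.472,0.02,0.596],"turn": [0,0.21,0],"gripper": 0.5}]}}

```text
t: 44.23
eef_pos: [522.0, -151.8, 191.2]
eef_rot: [0.708, -0.706, -0.004, 0.003]
contact_force: [-0.3, 0.0, 0.1]
grip_width: 0.497
```

Emit:
{"fn": "servo_tool", "kwargs": {"moves": [{"translation": [0.4,0,0.625],"turn": [0,0.164,0],"gripper": 0.5},{"translation": [0.4,0,0.625],"turn": [0,0.164,0],"gripper": 0.5},{"translation": [0.4,0,0.625],"turn": [0,0.164,0],"gripper": 0.5},{"translation": [0.4,0,0.625],"turn": [0,0.164,0],"gripper": 0.5},{"translation": [0.4,0,0.625],"turn": [0,0.164,0],"gripper": 0.5}]}}

```text
t: 44.65
eef_pos: [600.8, -26.9, 190.9]
eef_rot: [0.707, -0.706, 0.026, -0.026]
contact_force: [0.8, -0.7, -0.4]
grip_width: 0.498
```

Emit:
{"fn": "servo_tool", "kwargs": {"moves": [{"translation": [0.378,0,0.6],"turn": [0,0,0],"gripper": 0.5},{"translation": [0.378,0,0.6],"turn": [0,0,0],"gripper": 0.5},{"translation": [0.378,0,0.6],"turn": [0,0,0],"gripper": 0.5},{"translation": [0.378,0,0.6],"turn": [0,0,0],"gripper": 0.5},{"translation": [0.378,0,0.6],"turn": [0,0,0],"gripper": 0.5},{"translation": [0.378,0,0.6],"turn": [0,0,0],"gripper": 0.5},{"translation": [0.378,0,0.6],"turn": [0,0,0],"gripper": 0.5}]}}

```text
t: 45.23
eef_pos: [683.7, 77.9, 191.8]
eef_rot: [-0.706, 0.707, -0.029, 0.029]
contact_force: [-0.3, -0.4, 0.1]
grip_width: 0.504
```

Run:
```python
from m import *
f=grab('side'); cv2.imwrite('pics/s16.png',f['color'][:,:,::-1])
p=pts(f); c=f['color'][f['depth']>0].astype(int)
m=(c[:,0]>120)&(c[:,1]<70)&(c[:,2]<70)&box(p,(600,730),(40,140),(95,145))
print('fin',m.sum(),p[m].mean(0).round(1),p[m].min(0).round(),p[m].max(0).round())
to([(687,90,106,-4.7)])
```

```text
fin 12 [689.7  85.9 132.7] [673.  83. 131.] [700.  92. 135.]
t 45.28 at [683.6  77.7 192. ] yaw -4.79 tilt [-0.    -0.001 -1.   ] grip 0.504
(687, 90, 106, -4.7) tr [0.012, 0.43, 0.063] turn_y -0.003 dist 87
```

View pics/s16.png

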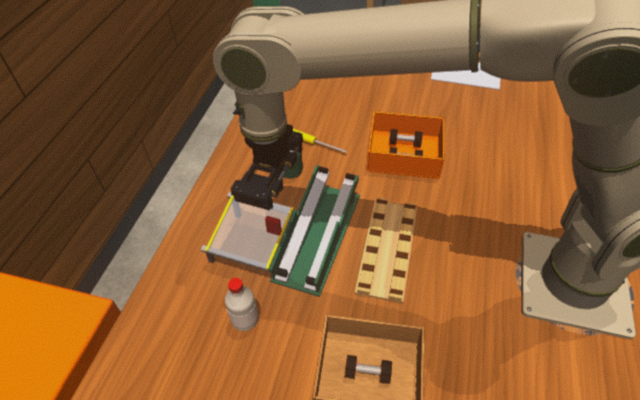

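Both round sets are in the crate and the bay is empty. Next I'll grip the fin and close the guard.

Emit:
{"fn": "servo_tool", "kwargs": {"moves": [{"translation": [0.015,0.1,0.06],"turn": [0,0,0],"gripper": 0.5},{"translation": [0.015,0.15,0.06],"turn": [0,0,0],"gripper": 0.5},{"translation": [0.015,0.25,0.06],"turn": [0,0,0],"gripper": 0.5},{"translation": [0.015,0.4,0.06],"turn": [0,0,0],"gripper": 0.5},{"translation": [0.015,0.43,0.06],"turn": [0,0,0],"gripper": 0.5},{"translation": [0.015,0.43,0.06],"turn": [0,0,0],"gripper": 0.5},{"translation": [0.015,0.43,0.06],"turn": [0,0,0],"gripper": 0.0},{"translation": [0.015,0.43,0.06],"turn": [0,0,0],"gripper": 0.0}]}}

```text
t: 45.95
eef_pos: [688.8, 91.2, 107.7]
eef_rot: [0.707, -0.706, 0.028, -0.03]
contact_force: [0.6, -0.4, 0.1]
grip_width: 0.419
```

Emit:
{"fn": "servo_tool", "kwargs": {"moves": [{"translation": [0,0,0],"turn": [0,0,0],"gripper": 0.0},{"translation": [0,0,0],"turn": [0,0,0],"gripper": 0.0},{"translation": [0,0,0],"turn": [0,0,0],"gripper": 0.0},{"translation": [0,0,0],"turn": [0,0,0],"gripper": 0.0},{"translation": [0,0,0],"turn": [0,0,0],"gripper": 0.0},{"translation": [0,0,0],"turn": [0,0,0],"gripper": 0.0},{"translation": [0,0,0],"turn": [0,0,0],"gripper": 0.0}]}}

```text
t: 46.53
eef_pos: [688.1, 89.9, 106.4]
eef_rot: [-0.706, 0.707, -0.029, 0.029]
contact_force: [-1.0, -5.6, 4.7]
grip_width: 0.138
```

Emit:
{"fn": "servo_tool", "kwargs": {"moves": [{"translation": [-0.08,0,0],"turn": [0,0,0],"gripper": 0.0},{"translation": [-0.16,0,0],"turn": [0,0,0],"gripper": 0.0},{"translation": [-0.24,0,0],"turn": [0,0,0],"gripper": 0.0},{"translation": [-0.32,0,0],"turn": [0,0,0],"gripper": 0.0},{"translation": [-0.4,0,0],"turn": [0,0,0],"gripper": 0.0},{"translation": [-0.48,0,0],"turn": [0,0,0],"gripper": 0.0},{"translation": [-0.54,0,0],"turn": [0,0,0],"gripper": 0.0},{"translation": [-0.55,0,0],"turn": [0,0,0],"gripper": 0.0},{"translation": [-0.55,0,0],"turn": [0,0,0],"gripper": 0.0}]}}

```text
t: 47.28
eef_pos: [578.5, 98.7, 106.4]
eef_rot: [-0.706, 0.707, -0.029, 0.03]
contact_force: [-0.1, -7.3, 2.3]
grip_width: 0.137
```

Push on to the stop.

Emit:
{"fn": "servo_tool", "kwargs": {"moves": [{"translation": [-0.02,0,0],"turn": [0,0,0],"gripper": 0.0},{"translation": [-0.03,0,0],"turn": [0,0,0],"gripper": 0.0},{"translation": [-0.03,0,0],"turn": [0,0,0],"gripper": 0.0},{"translation": [-0.03,0,0],"turn": [0,0,0],"gripper": 0.0}]}}

```text
t: 47.62
eef_pos: [576.6, 98.9, 106.8]
eef_rot: [-0.706, 0.707, -0.026, 0.033]
contact_force: [19.6, -7.0, -9.8]
grip_width: 0.137
```

Emit:
{"fn": "servo_tool", "kwargs": {"moves": [{"translation": [0,0,0],"turn": [0,0,0],"gripper": 0.5},{"translation": [0,0,0],"turn": [0,0,0],"gripper": 0.5},{"translation": [0,0,0],"turn": [0,0,0],"gripper": 0.5},{"translation": [0,0,0],"turn": [0,0,0],"gripper": 0.5},{"translation": [0,-0.2,0],"turn": [0,0,0],"gripper": 0.5},{"translation": [0,-0.4,0],"turn": [0,0,0],"gripper": 0.5},{"translation": [0,-0.5,-0.7],"turn": [0,0,0],"gripper": 0.5},{"translation": [0,-0.5,-0.7],"turn": [0,0,0],"gripper": 0.5},{"translation": [0,-0.5,-0.7],"turn": [0,0,0],"gripper": 0.5},{"translation": [0,-0.5,-0.7],"turn": [0,0,0],"gripper": 0.5}]}}

```text
t: 48.45
eef_pos: [560.2, -44.9, 207.2]
eef_rot: [-0.706, 0.707, -0.03, 0.031]
contact_force: [-0.2, -0.6, 1.0]
grip_width: 0.497
```

Emit:
{"fn": "servo_tool", "kwargs": {"moves": [{"translation": [0,0,0],"turn": [0,0,0],"gripper": 0.5},{"translation": [0,0,0],"turn": [0,0,0],"gripper": 0.5},{"translation": [0,0,0],"turn": [0,0,0],"gripper": 0.5}]}}

```text
t: 48.7
eef_pos: [560.9, -37.1, 205.5]
eef_rot: [0.707, -0.706, 0.028, -0.028]
contact_force: [-1.0, 0.2, -0.5]
grip_width: 0.501
```

Run:
```python
from m import *
st()
for cam in ('top','side'):
    f=grab(cam,'end_'+cam); p=pts(f); c=f['color'][f['depth']>0].astype(int)
    m=(c[:,0]>120)&(c[:,1]<70)&(c[:,2]<70)&box(p,(520,730),(40,140),(95,145)); print(cam,'fin',m.sum(),p[m].mean(0).round(1))
    rim(p,c,(250,590),(200,500),'carton'); rim(p,c,(250,600),(-500,-200),'crate')
    print([(round(r['p'],2),np.median(pts(f,r['pixels']),0).round()) for r in nets.masks_of('wheelset_1',f)[:5]])
    for q in ('cleaner','oil_can','screwdriver'): print(q,[np.median(pts(f,r['pixels']),0).round() for r in nets.masks_of(q,f)[:1]])
```

```text
t 48.7 pos [560.9 -37.1 205.5] grip 0.501 F [-1.   0.2 -0.5]
top fin 44 [577.3  97.8 131.4]
carton 621 c [414.1 331.1] size [200.5 171.2] ang 6.4
crate 652 c [ 441.8 -324.1] size [200.2 171. ] ang 6.0
[(0.92, array([ 427., -283.,   42.])), (0.86, array([ 446., -357.,   42.])), (0.83, array([420., 324.,  37.]))]
cleaner [array([690., 266.,  98.])]
oil_can [array([ 725., -179.,   89.])]
screwdriver [array([ 738., -307.,   23.])]
side fin 66 [575.   99.2 133.2]
carton 878 c [413.5 328. ] size [200.2 171.2] ang 6.3
crate 639 c [ 441.2 -326.4] size [198.6 178.7] ang 6.1
[(0.7, array([ 443., -354.,   37.])), (0.56, array([413., 330.,  36.])), (0.41, array([ 728., -164.,   71.]))]
cleaner [array([689., 287.,  95.])]
oil_can []
screwdriver [array([ 746., -308.,   22.])]
```

View pics/end_side.png

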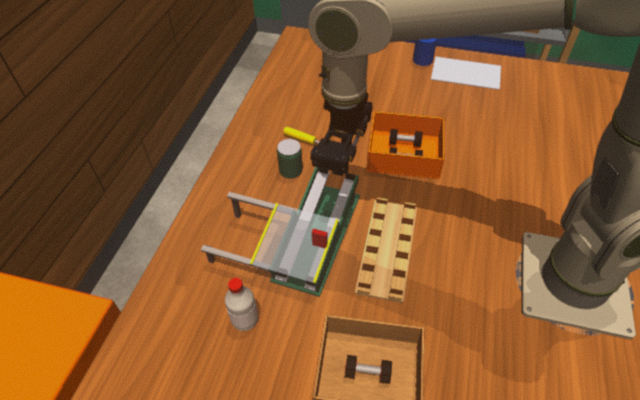

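View pics/end_top.png

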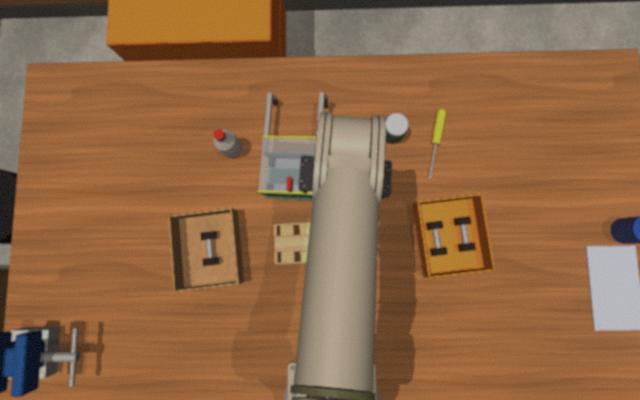

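The final views show the two rolling sets in the crate at (437,238) and (465,234), the flat one in the carton at (209,248), and the guard shut. The gripper is clear of everything, so I'm handing in.

```bash
python3 -c "
from bench import close_job
print(close_job())"
```

```text
the job is handed in; nothing more can be done
None
```

I finished the job and handed it in at about 49 s of the 210 s allowed; no verdict was reported.

- **Wheel sets:** There were three in the rack, and I tried each one on the ramp with the guard shut. The yellow-hub and blue-hub sets rolled into the bay and are now in the orange crate. The red-hub set stayed where I put it and is in the cardboard box.
- **Guard:** I closed it against its stop at the start, opened it fully to empty the bay, then closed it against its stop again. The fin ended at about x = 576 mm, within 2 mm of its first shut position.
- **Last checks:**
  - The top camera showed both rolling sets in the crate, the red set in the box and the gripper touching nothing.
  - The bottle, can and screwdriver were where they started, to within the cameras' accuracy.
  - Neither box had moved noticeably.
- **What went wrong or disagreed:**
  - My first grasp lifted before the fingers had closed, so I repeated it. It moved nothing.
  - In the last side view the network missed the yellow set, which the crate wall half hides, and the can, which it labelled as a wheel set at low confidence. The top view showed both clearly.

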